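# Clamp the key blank and set the fine depth knob

## Task

Get the key cutter ready for the next key. First clamp the brass blank in the blue vise: swing the catch's wire loop down behind its keeper hook, then throw the orange lever over towards the other end until it lies fully down and holds the jaw shut. Then, on the grey cutter, turn only the small black inner knob until its white line points at the red mark on the silver ring around it, leaving the ring itself where it is and the other things on the bench undisturbed.

Things in the scene. Friction and masses are not known exactly. Their poses are not given: they have to be found in the camera images.
- vise_pivot (a point): Lever pivot of the fixed blue key vise (185 x 60 mm), 55 mm above the bench. Axes: x level along the vise, from the pivot towards the keeper hook; y along the pivot pin; z up. The brass blank stands across the vise at x = 31 mm, its bow out to y = -59 mm. Vise and jaw are at most 47 mm high, but for the pivot cheeks (61 mm), the hook and the catch.
- lever (a joint): Orange catch lever on vise_pivot: flat bar 68 mm long, 20 wide, 8 thick. Its angle above the vise's +x is 65 deg + this joint (rad). Starts near 0 (standing, leaning to the keeper), grows as it is thrown to the vise's -x end; stops at 2.18, 10 deg below level. Friction 0.03 N m; with the loop hooked it takes a few N at its end; past dead centre (2.0) it holds itself.
- lever_end (a point): Middle of the free end of the catch lever, 68 mm from vise_pivot.
- loop_bar (a point): Middle of the cross bar of the wire loop (5 mm steel wire, 37 mm wide, 68 mm long), hinged on the lever 16 mm from vise_pivot, a leg on each side of the lever. Starts raised 60 to 80 deg above the vise's +x, held by light friction; pushed to +x below about 45 deg it falls by itself and lies behind the keeper, its bar on the jaw 49 mm above the bench.
- loop_tab (a point): Centre of the yellow finger tab on the loop's cross bar: 28 mm long, 18 mm wide, 4 mm thick, bent 30 deg up from the plane of the loop, centre 15 mm beyond the bar.
- keeper (a point): Seat of the loop's bar, 49 mm above the bench, 55 mm along +x from vise_pivot, just behind (+x of) the steel keeper hook on the moving jaw. The hook is 16 mm wide, tops at 59 mm, leans 25 deg to +x: the bar must come down 4 mm or more farther along +x (it does with the lever as at the start) and is drawn in under the hook as the lever is thrown.
- jaw (a joint): Travel of the spring-loaded moving jaw towards the blank, m: 0 open, about 0.0024 when the loop is hooked and the lever is fully down. It moves only when pulled by the loop.
- knob_top (a point): Centre of the top of the small black inner knob, on the knobs' vertical axis, 107 mm above the bench. The knob is a 26 mm cylinder standing 30 mm above the ring around it (ring top 76 mm above the bench). Takes 0.02 N m to turn. It sits on the fixed grey cutter (150 x 110 x 60 mm), which has a bridge 72 mm high from 48 mm beyond the axis.
- knob_aim (a point): The point that the inner knob's white line aims at, 26 mm from the knobs' axis, at ring-top height; it turns with the inner knob. The white line runs over the knob's top from the axis outwards and down its side.
- ring_mark (a point): Middle of the red mark on the top of the silver outer ring (68 mm across, 14 mm high, knurled), 26 mm from the knobs' axis, 76 mm above the bench; it turns with the ring. The ring turns very easily (0.008 N m). At the start the knob's line lies 25 to 80 deg anticlockwise (seen from above) of the mark.
- padlock: Bystander: brass padlock lying flat, body 40 x 42 x 20 mm, origin under its centre.
- driver: Bystander: screwdriver lying on the bench.
- pin_jar: Bystander: jar 56 mm across, 60 mm high, origin under its centre.
- blank_tray: Bystander: yellow tray 100 x 140 x 35 mm, origin under its centre.
- knob (a joint): Angle of the inner knob (rad), positive anticlockwise seen from above; its zero is not the red mark.
There are look-alikes about, which are no part of the job. Leave any pink look-alike of the part that bears knob_top alone.

How it is judged:
On the way, in this order (a step that is already met when the one before it is completed fails the run):
1. the loop is hooked and the lever lies fully down, holding the jaw shut (value of joint lever above 2.06 rad and value of joint jaw above 0.0015 m), for 0.2 s.
2. the inner knob's white line points at the red mark (horizontal distance between knob_aim and ring_mark below 0.0034 m), for 0.2 s.
At the end, for the whole second after the job is handed in: Lever fully down past dead centre (joint over 2.06), loop hooked, jaw pulled shut over 1.5 mm; inner knob at rest, its line within 3.4 mm of the red mark (about 7 deg) at 26 mm radius; ring mark within 3 mm of its start; bystanders within 20 mm of theirs (all of step 1 and horizontal distance between knob_aim and ring_mark below 0.0034 m and distance of ring_mark from where it was at the start of the episode below 0.003 m and velocity of joint knob between -0.05 and 0.05 rad/s and distance of each of padlock, driver, pin_jar, blank_tray from where it was at the start of the episode below 0.02 m); the robot touches nothing.
It fails at once if the outer ring is turned (its mark moves more than 3 mm) (not (distance of ring_mark from where it was at the start of the episode below 0.003 m)).
It fails at once if a bystander is moved more than 20 mm (distance of any of padlock, driver, pin_jar, blank_tray from where it was at the start of the episode above 0.02 m).
It also fails if it takes over 58 s, if anything falls off the work surface, if the arm or the gripper's body presses on something with over 40 N, if the wrist force passes 120 N, or if a joint passes its speed limit or range.

## Robot

A 6-joint arm with a two-finger parallel gripper is mounted at the origin on the work surface. World frame = base frame: x ahead of the robot, y to its left, z up, the work surface at z = 0. Lengths are in m, angles in rad, forces in N, time in s.
With the tool pointing down it reaches from about 0.35 to 0.775 m from the base axis. Payload 5.5 kg.
Tool frame: the origin (TCP) lies at the very end of the fingers, on their centre line; the grasp point (between the pads) lies 19 mm behind it; z points along the fingers, y is the direction in which the jaws open and shut (so a half turn about z gives the same grasp; the last joint's range is limited). The gripper opens to 85 mm and grips with 20 to 120 N. Pads are 22 mm wide; open, the fingers measure 114 mm over their backs; the gripper's body (76 mm by 85 mm) begins 54 mm behind the grasp point. The pads swing forward as they close: fully open they stand 13 mm farther back than shut.
Start: joints at [-1.349, 0.313, 0.046, 1.304, 0, 1.431], TCP at [0.204, -0.538, 0.231] pointing down, gripper open.
Joint ranges: [-2.76, 2.76], [-0.86, 1.69], [-1.03, 1.26], [-2.2, 2.34], [-1.47, 1.5], [-3.14, 3.14]. Speed limits (rad/s): [2.57, 2.57, 3.14, 3.14, 3.14, 3.14].

## Interface

Orientations are given as a unit quaternion [w, x, y, z].
In Python, from station import r, eyes, job gives the robot as it stands.
- The arm moves only by the tool carry_out, never from a script. Its argument "motion" is a list that holds one entry, the list of rows, each a list of 5 numbers: the shift along the tool's x, y, z in cm, then the turn about the tool's z in rad, then the opening, from 0 (shut) to 1 (fully open). In form: [[[dx, dy, dz, roll, jaw], ...]]. A call has 1 to 8 rows; each row is the pose to reach, as a shift and turn from the pose commanded when the call began, along the tool's axes at that moment; what a row does not reach only later rows make up. A row lasts 1/10 s, in which the tool goes at most 50 mm and 8.59 degrees, less where a joint would pass 70% of its speed; a pose out of reach is approached as far as the arm can. A call with a gripper value outside its range is refused whole. The fingers move at their own pace and stop on an object; "squeeze" is the grip in N (left out, the last holds). Time passes only in rows, so rows that repeat a pose let the fingers close. It gives the time, the measured TCP pose, the force and the opening at its end, in the units of the state.
- r.observe(): the state, without advancing time (a new reading comes with each control period).
- eyes.read_camera(name): name is "side" or "top"; returns the picture (420x560x3 uint8, blue, green, red); there is no depth.
- eyes.get_calibration(name): a dict with "camera_matrix" (3x3 intrinsics, pixels), "R" (3x3) and "t" (3): a world point X has camera coordinates R X + t. Camera axes: x right, y down, z forward; pixel columns grow to the right and rows downward; lengths in m; the calibration is good to about 2 mm. A picture is of the moment at which its call begins. get_calibration takes no time and is no camera call.
- job.job_done(): hands the job in, once; it reports no verdict.
The state is a dict: "t": time; "joint_positions": joint angles; "dq": joint speeds; "joint_torque": joint torques, N m; "position": TCP position; "tcp_rot": TCP orientation; "force": force on the tool from outside, world axes, zero at the start; "moment": the same for the moment, N m; "width": opening from 0.0 (shut) to 1.0 (fully open).
Only numpy, scipy, OpenCV 4.12 (cv2) and the standard library are available. Lean on these libraries where they do the work, as an engineer would, in place of code of your own. Each camera call takes 0.05 s, during which the arm holds its last target.

## Working session

There is one attempt and no reset: what is moved stays moved. The work goes in short steps, Python scripts to look and compute and a tool call to move; the robot and the scene stay as the last step left them, time stands still between calls to the robot, and variables do not carry over. Pictures are saved under pics/ and viewed, and the job is handed in when it is done.

Besides the shell and the picture viewer there is one more tool, called after "Request:" in YAML: its name, and indented under it one key for each argument. carry_out: Moves the arm, as the interface text tells. Its arguments: {"type":"object","properties":{"motion":{"type":"array"},"squeeze":{"type":"number"}},"required":["motion"]}

```bash
ls; mkdir -p pics; python3 - <<'E'
from station import r, eyes, job
import cv2,numpy as np
s=r.observe(); print(s)
for n in ("side","top"):
    c=eyes.get_calibration(n); print(n,c)
    im=eyes.read_camera(n); cv2.imwrite(f"pics/{n}0.png",im)
E
```

```text
pics
{'t': 0.0, 'joint_positions': array([-1.34858488e+00,  3.13999710e-01,  4.49493535e-02,  1.30362258e+00,
        1.41763107e-06,  1.43124383e+00]), 'dq': array([-0.00202745,  0.00036316, -0.00145326,  0.00020157, -0.00042542,
       -0.00134947]), 'joint_torque': array([-3.96987452e-04, -4.80627823e+01,  2.98533565e+01,  1.93442818e-02,
       -2.20250959e-04, -1.72934499e-06]), 'position': array([ 0.20340441, -0.53724879,  0.23039718]), 'tcp_rot': array([-9.37532209e-04,  9.83684978e-01,  1.79897148e-01, -3.80603697e-05]), 'force': array([ 0.47762713,  0.72695871, -0.30114676]), 'moment': array([ 0.01571436,  0.05306008, -0.01278935]), 'width': 0.9996351615936199}
side {'camera_matrix': array([[439.38631758,   0.        , 274.44421   ],
       [  0.        , 439.38631758, 214.43040652],
       [  0.        ,   0.        ,   1.        ]]), 'R': array([[ 0.98684199, -0.16072372,  0.01762868],
       [-0.07937086, -0.5765317 , -0.81321059],
       [ 0.14086572,  0.80111115, -0.58170247]]), 't': array([-0.48253152,  0.11801715,  1.32991205])}
top {'camera_matrix': array([[471.54801351,   0.        , 279.83771112],
       [  0.        , 471.54801351, 204.07017229],
       [  0.        ,   0.        ,   1.        ]]), 'R': array([[-0.02121811, -0.99977145,  0.00261412],
       [-0.99670661,  0.02094823, -0.07833964],
       [ 0.07826697, -0.00426773, -0.9969233 ]]), 't': array([-0.01501665,  0.47929918,  1.2899838 ])}
```

View pics/side0.png

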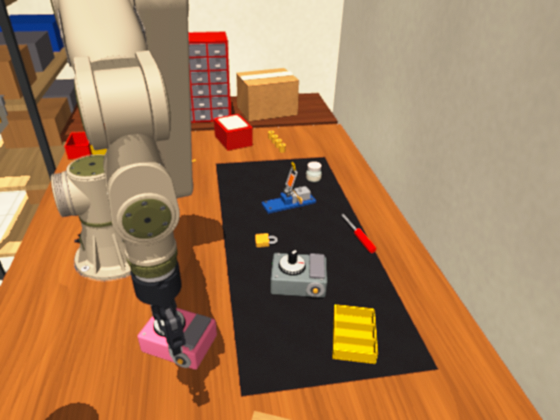

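View pics/top0.png

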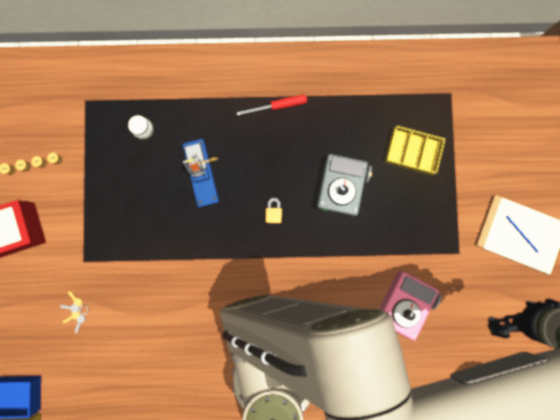

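```bash
python3 - <<'E'
import cv2,numpy as np
s=cv2.imread("pics/side0.png");t=cv2.imread("pics/top0.png")
def crop(im,x0,y0,w,h,k,n): cv2.imwrite(n,cv2.resize(im[y0:y0+h,x0:x0+w],None,fx=k,fy=k,interpolation=cv2.INTER_CUBIC))
crop(t,165,125,75,90,6.67,"pics/t_vise.png")
crop(s,255,155,75,60,10,"pics/s_vise.png")
crop(t,315,148,60,70,8,"pics/t_knob.png")
crop(s,265,240,70,60,10,"pics/s_knob.png")
E
```

```text
(no output)
```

View pics/t_vise.png

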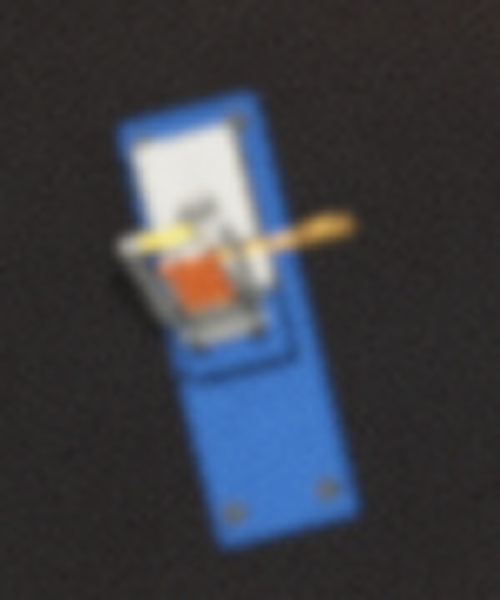

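View pics/s_vise.png

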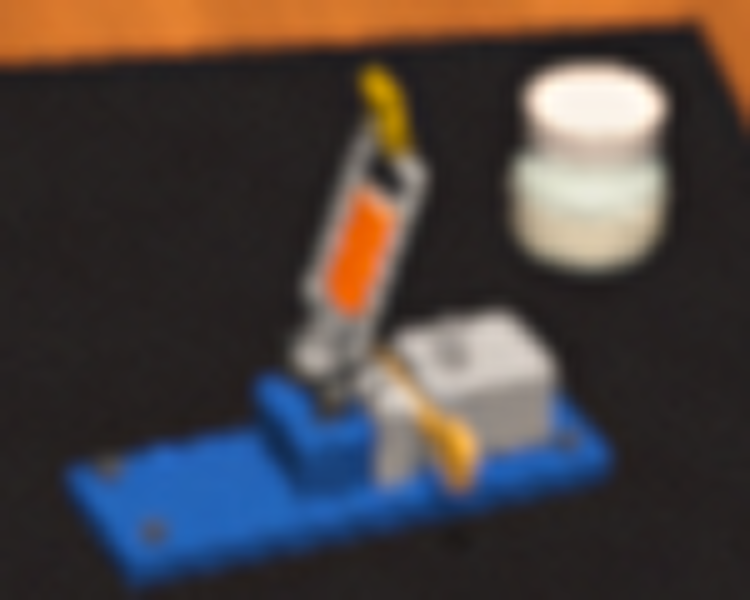

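View pics/t_knob.png

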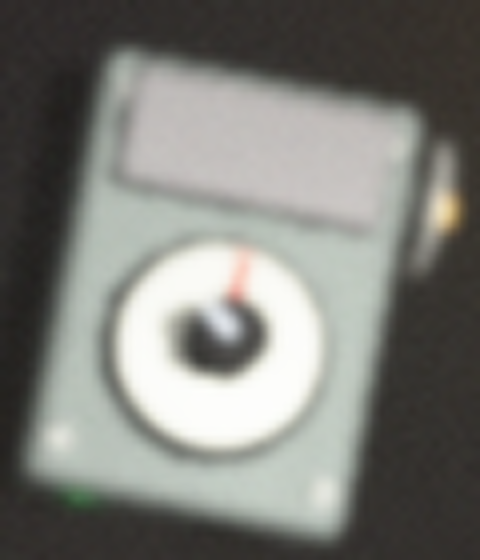

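View pics/s_knob.png

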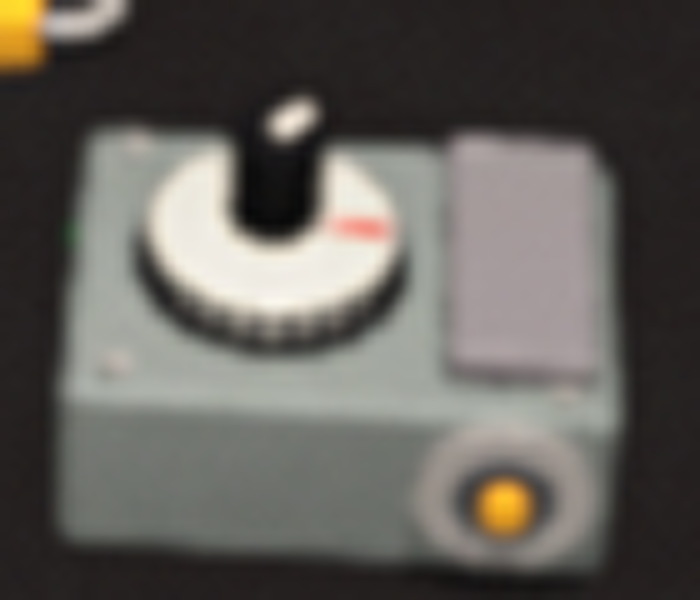

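```bash
cat > h.py <<'E'
import numpy as np, cv2
from scipy.optimize import least_squares
from station import r, eyes, job
C={n:eyes.get_calibration(n) for n in("side","top")}
def proj(n,X):
    c=C[n]; p=c["camera_matrix"]@(c["R"]@np.asarray(X,float)+c["t"]); return p[:2]/p[2]
def onz(n,uv,z):
    c=C[n]; d=c["R"].T@np.linalg.inv(c["camera_matrix"])@np.array([uv[0],uv[1],1.]); o=-c["R"].T@c["t"]
    return o+d*(z-o[2])/d[2]
def tri(a,b):
    f=lambda X: np.r_[proj("top",X)-a,proj("side",X)-b]
    s=least_squares(f,[.5,0,.1]); return s.x,s.fun
def snap(n,tag,box=None,k=1):
    im=eyes.read_camera(n)
    if box: x,y,w,h=box; im=cv2.resize(im[y:y+h,x:x+w],None,fx=k,fy=k,interpolation=cv2.INTER_CUBIC)
    cv2.imwrite(f"pics/{tag}.png",im)
E
python3 - <<'E'
from h import *
T=lambda u,v:(165+u/6.67-.0,125+v/6.67)
S=lambda u,v:(255+u/10,155+v/10)
cs=[T(118,128),T(258,92),T(358,515),T(222,550)]
for z in(0,.01,.02):
    P=[onz("top",c,z)[:2] for c in cs]; print(z,np.round(P,4).tolist(),[round(float(np.linalg.norm(P[i]-P[(i+1)%4])),4) for i in range(4)])
    d=(P[0]+P[1]-P[2]-P[3]); print("yaw",np.arctan2(d[1],d[0]), "ctr",np.mean(P,0))
for nm,a,b in [("tab",T(163,238),S(385,105)),("leverend",T(197,270),S(375,190)),("hook",T(197,210),S(452,350)),("bow",T(330,225),S(460,460))]:
    print(nm,*[np.round(q,4) for q in tri(a,b)])
K=lambda u,v:(315+u/8,148+v/8); L=lambda u,v:(265+u/10,240+v/10)
for nm,a,b,z in [("ringc",K(218,345),L(272,225),.076),("mark",K(241,272),L(360,229),.076),("knobtop",K(222,335),L(280,112),.107)]:
    print(nm,onz("top",a,z),onz("side",b,z),*[np.round(q,4) for q in tri(a,b)])
E
```

```text
0 [[0.6568, 0.2472], [0.6712, 0.1875], [0.4892, 0.1468], [0.4756, 0.2043]] [0.0614, 0.1864, 0.0591, 0.1862]
yaw 0.22608296829965494 ctr [0.57321301 0.19647166]
0.01 [[0.6547, 0.2452], [0.6689, 0.1859], [0.4884, 0.1456], [0.4749, 0.2026]] [0.061, 0.185, 0.0586, 0.1848]
yaw 0.22608296829965505 ctr [0.57172635 0.1948396 ]
0.02 [[0.6526, 0.2432], [0.6667, 0.1843], [0.4875, 0.1443], [0.4741, 0.2009]] [0.0605, 0.1836, 0.0582, 0.1834]
yaw 0.226082968299655 ctr [0.5702397  0.19320753]
tab [0.5833 0.2003 0.1495] [ 0.0226 -0.1961 -0.2638  0.0319]
leverend [0.577  0.1924 0.1211] [ 0.0839 -0.7466 -0.9873  0.1154]
hook [0.613  0.2057 0.0456] [ 0.0258 -0.2164 -0.2795  0.0353]
bow [0.6067 0.1528 0.0347] [-0.0135  0.1133  0.1417 -0.0179]
ringc [ 0.50543722 -0.19163953  0.076     ] [ 0.50420724 -0.19909604  0.076     ] [ 0.5059 -0.1925  0.0699] [-0.0055  0.0535  0.055  -0.0057]
mark [ 0.52970893 -0.20007364  0.076     ] [ 0.52765065 -0.20408161  0.076     ] [ 0.5294 -0.2004  0.0727] [-0.0305  0.2725  0.279  -0.0324]
knobtop [ 0.5054641  -0.18876415  0.107     ] [ 0.50719696 -0.18850363  0.107     ] [ 0.5062 -0.1888  0.1073] [ 0.0322 -0.3077 -0.3207  0.0341]
```

```bash
cat > ov.py <<'E'
from h import *
def model(px,py,yaw,lev,loop,tab=.03):
    c,s=np.cos(yaw),np.sin(yaw)
    W=lambda x,y,z:np.array([px+c*x-s*y,py+s*x+c*y,z])
    a=np.deg2rad(65)+lev; L=[]
    P=lambda d,y,o=0:W(d*np.cos(a)-o*np.sin(a),y,.055+d*np.sin(a)+o*np.cos(a))
    L.append(([P(0,-.01),P(.068,-.01),P(.068,.01),P(0,.01)],(255,255,0)))
    H=lambda d,y:W(.016*np.cos(a)+d*np.cos(loop),y,.055+.016*np.sin(a)+d*np.sin(loop))
    L.append(([H(0,-.016),H(.068,-.016),H(.068,.016),H(0,.016)],(0,255,0)))
    L.append(([W(.031,0,.04),W(.031,-.059,.04)],(255,0,255)))
    L.append(([W(.055,-.008,.049),W(.055,.008,.049)],(0,0,255)))
    L.append(([W(.0577,-.008,.059),W(.0577,.008,.059)],(0,128,255)))
    L.append(([W(0,-.018,.055),W(0,.018,.055)],(255,255,255)))
    t=loop+np.deg2rad(30)
    b=H(.068,0); tc=W(.016*np.cos(a)+.068*np.cos(loop)+.015*np.cos(t),0,.055+.016*np.sin(a)+.068*np.sin(loop)+.015*np.sin(t))
    return L,P(.068,0),b,tc,W
def overlay(im,n,L,box,k):
    x,y,w,h=box
    o=cv2.resize(im[y:y+h,x:x+w],None,fx=k,fy=k,interpolation=cv2.INTER_CUBIC)
    for pts,col in L:
        q=np.array([(proj(n,p)-[x,y]+.5)*k for p in pts]).astype(int)
        cv2.polylines(o,[q.reshape(-1,1,2)],False,col,1)
    return o
E
cat > o1.py <<'E'
from ov import *
import sys
a=[float(v) for v in sys.argv[2:]]
M=model(*a)
print([np.round(v,4) for v in M[1:4]])
o=[overlay(cv2.imread(f"pics/{n}0.png"),n,M[0],b,8) for n,b in(("top",(165,130,50,70)),("side",(258,155,50,70)))]
cv2.imwrite(sys.argv[1],np.hstack(o))
E
python3 o1.py pics/o1.png .556 .189 .226 0 1.22
```

```text
[array([0.584 , 0.1954, 0.1166]), array([0.5854, 0.1958, 0.1334]), array([0.5829, 0.1952, 0.1481])]
```

View pics/o1.png

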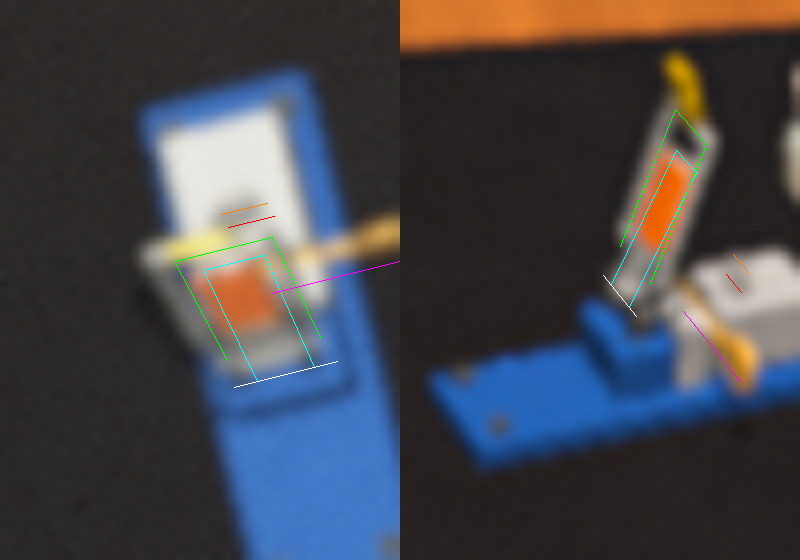

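```bash
python3 o1.py pics/o2.png .561 .193 .226 0.03 1.22
```

```text
[array([0.5872, 0.199 , 0.1175]), array([0.5899, 0.1997, 0.1336]), array([0.5874, 0.1991, 0.1483])]
```

View pics/o2.png

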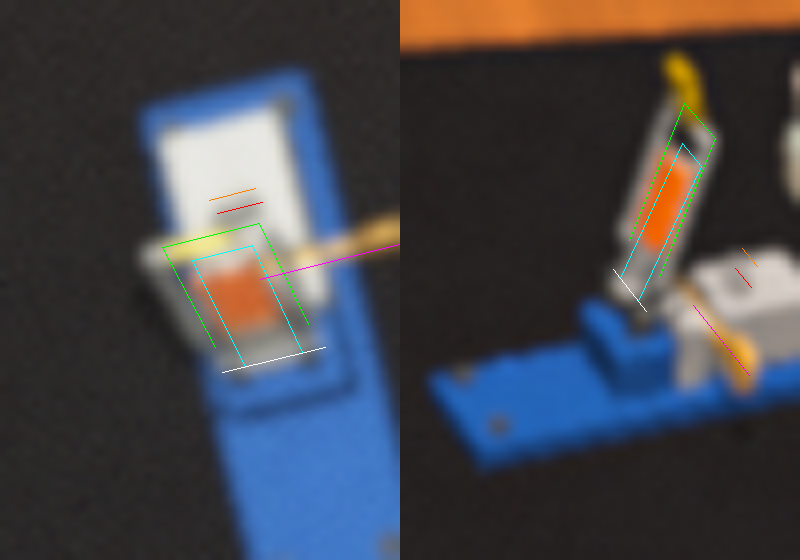

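Request:
carry_out:
  motion:
    - [[3.5, -3.5, 0, -0.15, 0], [7, -7, 0, -0.3, 0], [10.5, -10.5, 0, -0.45, 0], [14, -14, 0, -0.6, 0], [17.5, -17.5, 0, -0.75, 0], [21, -21, 0, -0.9, 0], [24.5, -24.5, 0, -1.05, 0], [28, -28, 0, -1.2, 0]]

```text
t: 0.9
position: [0.3665, -0.1749, 0.2312]
tcp_rot: [0.0, 0.708, 0.706, 0.0]
force: [0.9, -0.0, -0.6]
width: 0.0
```

```bash
cat >> h.py <<'E'
from scipy.spatial.transform import Rotation as Ro
def goto(X,yaw=None):
    s=r.observe(); q=s["tcp_rot"]; M=Ro.from_quat([q[1],q[2],q[3],q[0]]).as_matrix()
    y=np.arctan2(M[1,0],M[0,0])
    print("t",round(s["t"],2),"pos",np.round(s["position"],4),"yaw",round(y,3),"F",np.round(s["force"],1),"j6",round(s["joint_positions"][5],2),"w",round(s["width"],3))
    for x in np.atleast_2d(X): print(" shift cm",np.round(100*M.T@(np.asarray(x)-s["position"]),2))
    if yaw is not None: print(" roll",round((y-yaw+np.pi)%(2*np.pi)-np.pi,3))
PX,PY,YW=.558,.192,.226
def V(x,y,z):
    c,s=np.cos(YW),np.sin(YW); return np.array([PX+c*x-s*y,PY+s*x+c*y,z])
E
python3 - <<'E'
from h import *
goto(V(-.03,0,.23),YW+np.pi)
E
```

```text
t 0.9 pos [ 0.3665 -0.1749  0.2312] yaw 1.567 F [ 0.9 -0.  -0.6] j6 0.93 w 0.0
 shift cm [36.07 16.11  0.12]
 roll -1.8
```

Request:
carry_out:
  motion:
    - [[4.5, 2, 0, -0.15, 0], [9, 4, 0, -0.3, 0], [13.5, 6, 0, -0.45, 0], [18, 8, 0, -0.6, 0], [22.5, 10, 0, -0.75, 0], [27, 12, 0, -0.9, 0], [31.5, 14, 0, -1.05, 0], [36, 16.1, 0, -1.2, 0]]

```text
t: 1.7
position: [0.5306, 0.1838, 0.2309]
tcp_rot: [-0.0, 0.185, 0.983, -0.0]
force: [0.9, -0.8, 0.4]
width: 0.005
```

```bash
python3 - <<'E'
from h import *
goto([V(-.03,0,.23),V(-.03,0,.13)],YW+np.pi)
E
```

```text
t 1.7 pos [0.5306 0.1838 0.2309] yaw 2.768 F [ 0.9 -0.8  0.4] j6 0.56 w 0.005
 shift cm [0.23 0.07 0.09]
 shift cm [ 0.23  0.07 10.09]
 roll -0.599
```

Request:
carry_out:
  motion:
    - [[0.2, 0.1, 0, -0.15, 0], [0.2, 0.1, 0, -0.3, 0], [0.2, 0.1, 0, -0.45, 0], [0.2, 0.1, 2, -0.6, 0], [0.2, 0.1, 5, -0.6, 0], [0.2, 0.1, 8, -0.6, 0], [0.2, 0.1, 10, -0.6, 0], [0.2, 0.1, 10, -0.6, 0]]

```text
t: 2.5
position: [0.5263, 0.1828, 0.1277]
tcp_rot: [-0.004, -0.11, 0.994, -0.0]
force: [-1.4, -0.2, -0.1]
width: 0.003
```

```bash
python3 - <<'E'
from h import *
goto([V(-.03,0,.13),V(.05,0,.13)],YW+np.pi)
snap("side","s1",(240,120,80,100),6);snap("top","t1",(165,110,80,100),6)
cv2.imwrite("pics/p1.png",np.hstack([cv2.imread("pics/t1.png")[:,:400],cv2.imread("pics/s1.png")[:,:400]]))
E
```

```text
t 2.5 pos [0.5263 0.1828 0.1277] yaw -2.921 F [-1.4 -0.2 -0.1] j6 -0.03 w 0.003
 shift cm [-0.3   0.19 -0.23]
 shift cm [-8.3   0.23 -0.29]
 roll -0.006
```

View pics/p1.png

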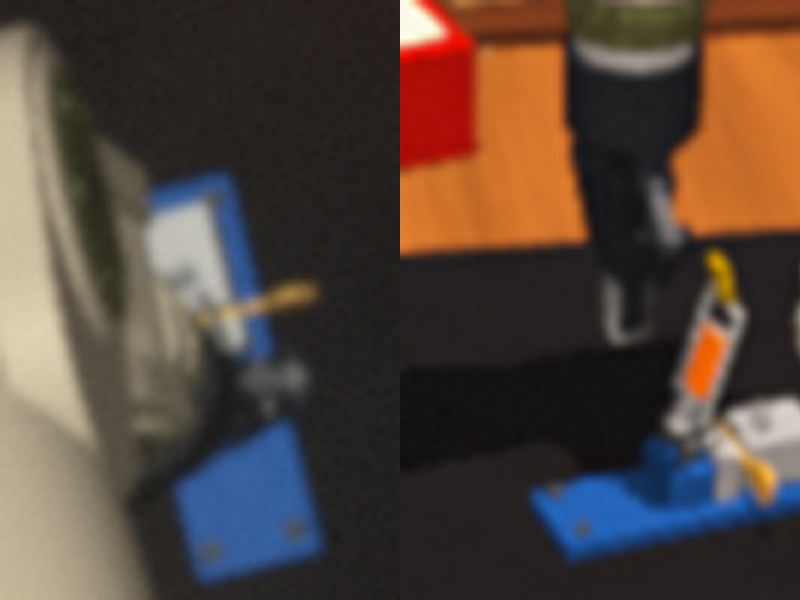

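Request:
carry_out:
  motion:
    - [[-1.5, 0, 0, 0, 0], [-3, 0, 0, 0, 0], [-4.2, 0, 0, 0, 0], [-5.2, 0, 0, 0, 0], [-6.2, 0, 0, 0, 0], [-7.2, 0, 0, 0, 0], [-8.2, 0, 0, 0, 0], [-8.2, 0, 0, 0, 0]]

```text
t: 3.4
position: [0.6104, 0.2015, 0.1313]
tcp_rot: [0.001, -0.11, 0.994, -0.0]
force: [-1.0, -0.9, 0.6]
width: -0.002
```

```bash
python3 - <<'E'
from h import *
goto([V(-.03,0,.13),V(.05,0,.13)],YW+np.pi)
snap("side","s2",(240,120,80,75),8)
E
```

```text
t 3.4 pos [0.6104 0.2015 0.1313] yaw -2.922 F [-1.  -0.9  0.6] j6 -0.03 w -0.002
 shift cm [8.32 0.2  0.12]
 shift cm [0.32 0.25 0.13]
 roll -0.006
```

View pics/s2.png

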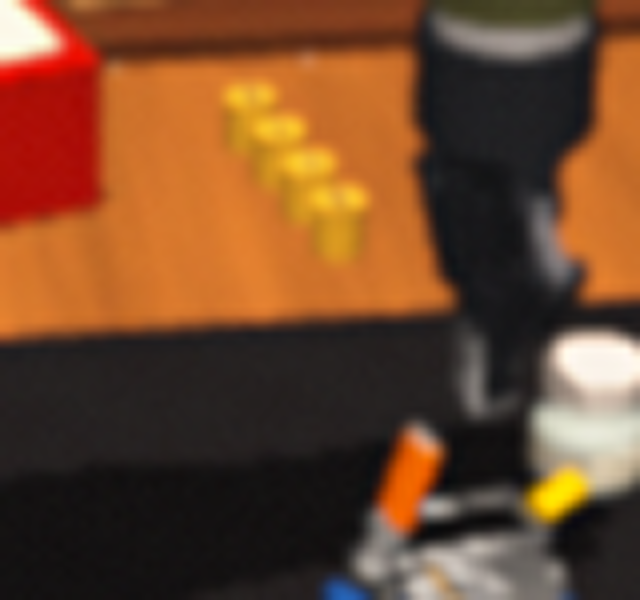

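Request:
carry_out:
  motion:
    - [[-0.3, 0.2, 1.2, 0, 0], [-0.3, 0.2, 2.5, 0, 0], [0.8, 0.2, 2.5, 0, 0], [2.0, 0.2, 2.5, 0, 0], [3.0, 0.2, 2.5, 0, 0], [3.7, 0.2, 2.5, 0, 0], [4.5, 0.2, 2.6, 0, 0], [5.4, 0.2, 2.7, 0, 0]]

```text
t: 4.25
position: [0.5556, 0.1914, 0.1041]
tcp_rot: [0.0, -0.11, 0.994, 0.0]
force: [1.7, 0.9, -0.6]
width: -0.001
```

```bash
python3 - <<'E'
from h import *
goto([V(-.0023,0,.1034)],YW+np.pi)
snap("side","s3",(250,140,80,75),8)
E
```

```text
t 4.25 pos [0.5556 0.1914 0.1041] yaw -2.921 F [ 1.7  0.9 -0.6] j6 -0.03 w -0.001
 shift cm [-0.02  0.01  0.07]
 roll -0.006
```

View pics/s3.png

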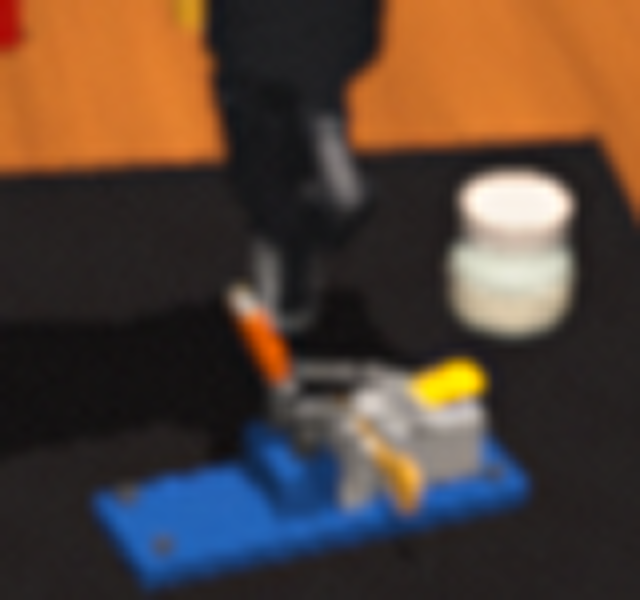

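Request:
carry_out:
  motion:
    - [[0.8, 0, 0.3, 0, 0], [1.6, 0, 0.8, 0, 0], [2.8, 0, 2.0, 0, 0], [3.9, 0, 3.3, 0, 0], [4.8, 0, 4.4, 0, 0], [4.8, 0, 5.0, 0, 0], [4.8, 0, 5.4, 0, 0], [4.8, 0, 5.4, 0, 0]]

```text
t: 5.1
position: [0.5088, 0.1809, 0.0499]
tcp_rot: [-0.0, -0.11, 0.994, -0.0]
force: [-0.1, 0.7, -0.3]
width: 0.0
```

```bash
python3 - <<'E'
from h import *
goto([V(-.05,0,.049)],YW+np.pi)
snap("side","s4",(250,150,80,75),8)
E
```

```text
t 5.1 pos [0.5088 0.1809 0.0499] yaw -2.921 F [-0.1  0.7 -0.3] j6 -0.03 w 0.0
 shift cm [-0.04 -0.02  0.09]
 roll -0.006
```

View pics/s4.png

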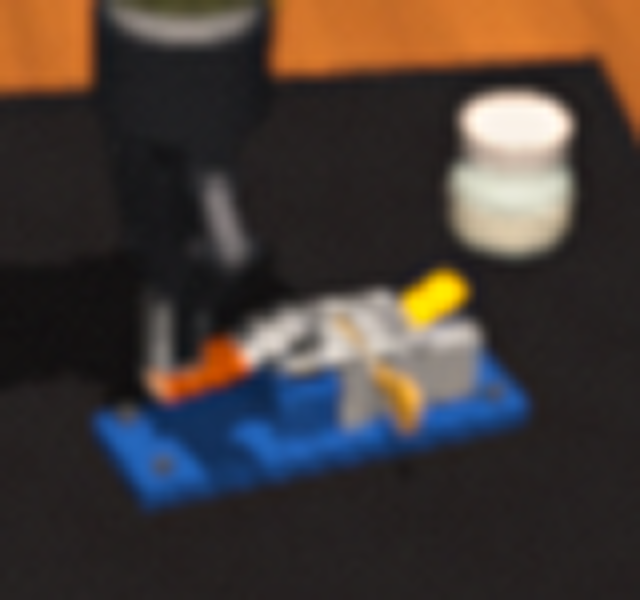

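Request:
carry_out:
  motion:
    - [[0.1, 0, 0.2, 0, 0], [0.1, 0, 0.4, 0, 0], [0.1, 0, 0.5, 0, 0], [0.1, 0, 0.5, 0, 0]]

```text
t: 5.55
position: [0.5099, 0.1811, 0.0487]
tcp_rot: [0.002, -0.11, 0.994, 0.0]
force: [-4.2, -1.4, 21.6]
width: 0.001
```

```bash
python3 - <<'E'
from h import *
goto([V(-.05,0,.049)],YW+np.pi)
E
```

```text
t 5.55 pos [0.5099 0.1811 0.0487] yaw -2.921 F [-4.2 -1.4 21.6] j6 -0.03 w 0.001
 shift cm [ 0.07 -0.01 -0.03]
 roll -0.006
```

Request:
carry_out:
  motion:
    - [[0, 0, -3, 0, 0.3], [0, 0, -7, 0, 0.6], [0, 0, -11, 0, 0.6], [0, 0, -15, 0, 0.6], [0, 5, -16, 0, 0.6], [0, 10, -16, 0, 0.6], [0, 15, -16, 0, 0.6], [0, 20, -16, 0, 0.6]]

```text
t: 6.35
position: [0.4646, 0.3768, 0.206]
tcp_rot: [0.001, -0.11, 0.994, 0.0]
force: [1.4, -0.3, -0.7]
width: 0.6
```

```bash
python3 - <<'E'
from h import *
goto([.5055,-.19,.2])
snap("side","s5",(255,160,70,60),6)
snap("top","t5",(165,125,65,80),6)
a=cv2.imread("pics/s5.png");b=cv2.imread("pics/t5.png")
o=np.zeros((480,810,3),np.uint8);o[:360,:400]=a[:,:400];o[:480,405:795]=b; cv2.imwrite("pics/p5.png",o[:,:800])
# knob model overlay on initial pictures
def circ(c,rad,z): return [[c[0]+rad*np.cos(t),c[1]+rad*np.sin(t),z] for t in np.linspace(0,2*np.pi,60)]
from ov import overlay
c=(.5055,-.1905)
L=[(circ(c,.034,.076),(0,0,255)),(circ(c,.013,.107),(0,255,0)),(circ(c,.034,.062),(255,0,0)),(circ(c,.013,.077),(255,255,0))]
k=np.hstack([overlay(cv2.imread("pics/top0.png"),"top",L,(320,168,45,50),8),overlay(cv2.imread("pics/side0.png"),"side",L,(270,243,45,50),8)])
cv2.imwrite("pics/k0.png",k)
E
```

```text
t 6.35 pos [0.4646 0.3768 0.206 ] yaw -2.922 F [ 1.4 -0.3 -0.7] j6 0.33 w 0.6
 shift cm [  8.35 -56.21   0.56]
```

View pics/p5.png

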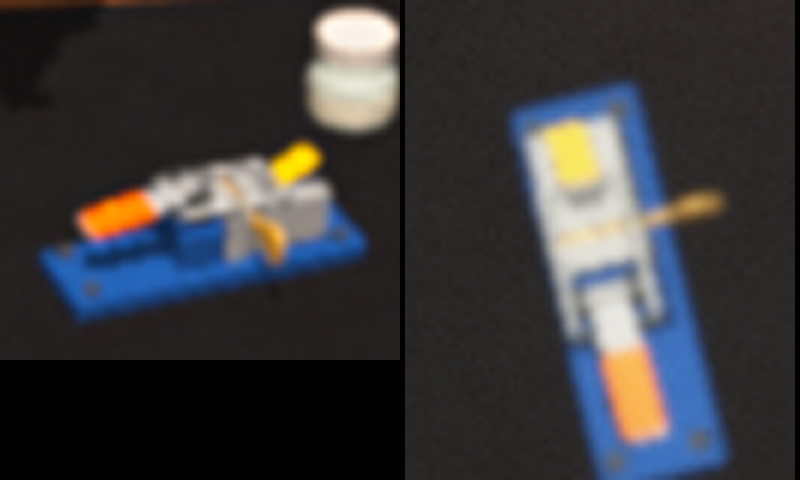

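View pics/k0.png

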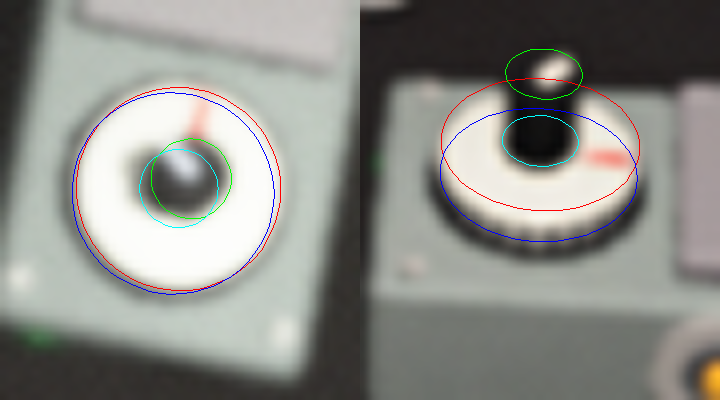

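Request:
carry_out:
  motion:
    - [[0.7, -4.9, 0, 0, 0.6], [1.4, -9.8, 0, 0, 0.6], [2.1, -14.7, 0, 0, 0.6], [2.8, -19.6, 0, 0, 0.6], [3.5, -24.5, 0, 0, 0.6], [4.2, -29.4, 0, 0, 0.6], [4.9, -34.3, 0, 0, 0.6], [5.6, -39.2, 0, 0, 0.6]]

```text
t: 7.25
position: [0.4955, -0.0224, 0.2057]
tcp_rot: [0.001, -0.11, 0.994, -0.0]
force: [1.2, 0.1, 0.8]
width: 0.598
```

```bash
python3 - <<'E'
from h import *
goto([.5055,-.19,.2])
t=cv2.imread("pics/top0.png");s=cv2.imread("pics/side0.png")
a=cv2.resize(t[178:200,330:354],None,fx=16,fy=16,interpolation=cv2.INTER_NEAREST)
b=cv2.resize(s[244:266,282:306],None,fx=16,fy=16,interpolation=cv2.INTER_NEAREST)
cv2.imwrite("pics/k1.png",np.hstack([a,b]))
print(cv2.cvtColor(t,6)[180:196,333:352]);print(cv2.cvtColor(s,6)[246:262,285:301])
E
```

```text
t 7.25 pos [ 0.4955 -0.0224  0.2057] yaw -2.922 F [1.2 0.1 0.8] j6 -0.43 w 0.598
 shift cm [  2.68 -16.58   0.58]
[[150 162 194 221 234 242 244 247 247 247 243 232 223 231 232 225 206 191
  187]
 [161 202 231 241 246 248 249 249 249 249 244 231 219 237 244 242 233 213
  196]
 [203 233 244 248 249 250 250 250 250 248 242 222 222 241 248 248 245 236
  221]
 [233 245 248 249 250 250 250 250 248 244 233 211 223 243 249 250 250 246
  238]
 [244 249 250 249 248 247 247 246 242 232 204 187 210 239 247 250 251 250
  246]
 [248 249 248 246 241 236 236 235 230 203 163 144 175 216 238 247 250 251
  250]
 [249 248 242 233 216 198 193 210 219 203 161 120 121 157 206 239 249 251
  251]
 [249 245 230 205 178 152 139 167 207 218 195 147 103 106 160 221 245 251
  252]
 [249 242 220 182 150 117  96 119 175 215 217 177 115  88 119 191 239 251
  252]
 [250 243 217 178 140  99  72  83 128 181 202 170 116  84 100 177 236 250
  252]
 [251 246 227 179 131  88  64  69  90 124 147 131  96  79 104 177 237 251
  252]
 [251 248 232 186 135  86  63  63  70  81  93  89  81  84 126 197 241 251
  252]
 [251 249 235 
[... 683 characters left out ...]
 216 196 121  46  29  32  34]
 [ 43  43  35  28  26  31  77 165 222 210 154  81  33  29  31  31]
 [ 95  90  69  40  23  27  58 122 162 132  71  32  31  41  44  43]
 [154 154 126  67  26  23  31  54  68  50  26  28  60  90  97  96]
 [194 199 168  91  29  20  25  26  28  24  21  43 104 156 164 151]
 [225 222 183  97  26  15  21  22  23  20  16  53 135 201 206 185]
 [235 230 186  96  25  13  17  21  20  16  18  60 151 219 231 217]
 [234 230 186  94  24  13  17  18  19  15  22  69 159 224 236 232]
 [234 228 178  89  23  14  16  19  17  13  21  71 160 224 235 234]
 [235 226 168  75  19  14  16  17  17  13  21  75 164 225 234 234]
 [235 229 179  89  22  11  14  15  12  12  31  99 179 219 221 219]]
```

View pics/k1.png

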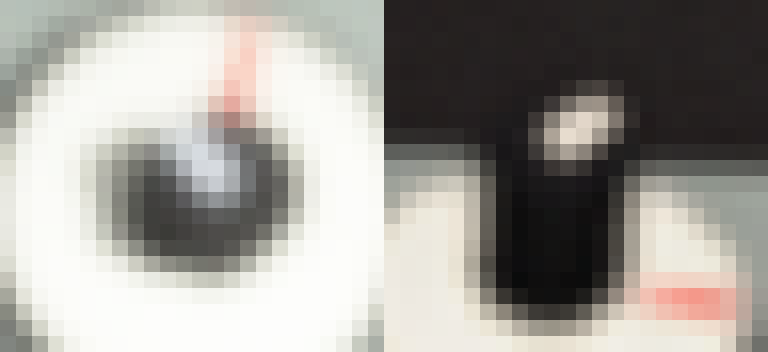

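```bash
cat > kn.py <<'E'
from h import *
def dirs(t,s,pr=True):
    g=cv2.cvtColor(s,6).astype(float); 
    R={}
    # side: bright blob on knob top
    y0,x0,y1,x1=247,290,256,298
    w=np.clip(g[y0:y1,x0:x1]-60,0,None); 
    yy,xx=np.mgrid[y0:y1,x0:x1]; 
    return w,xx,yy
# render-fit in side view: line quad from axis to rim
def quad(c,th,n,z=.107,l=.013,wd=.004):
    d=np.array([np.cos(th),np.sin(th)]);p=np.array([-d[1],d[0]])
    return [proj(n,[*(c+a*d*l+b*p*wd/2),z]) for a,b in((0,-1),(1,-1),(1,1),(0,1))]
def render(c,th,n,box,wd,sig):
    x,y,w,h=box;k=8
    q=(np.array(quad(np.asarray(c),th,n,wd=wd))-[x,y]+.5)*k-.5
    m=np.zeros((h*k,w*k),np.uint8); cv2.fillPoly(m,[np.round(q*16).astype(np.int32)],255,lineType=cv2.LINE_AA,shift=4)
    m=cv2.GaussianBlur(m.astype(float)/255,(0,0),sig*k)
    return cv2.resize(m,(w,h),interpolation=cv2.INTER_AREA)
def fit(im,n,box,c0,th0):
    x,y,w,h=box; g=cv2.cvtColor(im,6).astype(float)[y:y+h,x:x+w]
    best=None
    def f(p):
        m=render(p[:2],p[2],n,box,.004,.8).ravel()
        A=np.c_[m,np.ones(m.size)]; return np.linalg.lstsq(A,g.ravel(),rcond=None)[0]@A.T-g.ravel()
    for dth in np.deg2rad(np.arange(-70,71,10)):
        s=least_squares(f,[*c0,th0+dth],diff_step=1e-3,x_scale=[.001,.001,.1],bounds=([c0[0]-.006,c0[1]-.006,-4],[c0[0]+.006,c0[1]+.006,4]))
        if best is None or s.cost<best.cost: best=s
    return best.x,best.cost
E
python3 - <<'E'
from kn import *
t=cv2.imread("pics/top0.png");s=cv2.imread("pics/side0.png")
c0=np.array([.5055,-.1895])
x,c=fit(s,"side",(289,248,9,7),c0,.5); print("side",np.round(x[:2],4),np.rad2deg(x[2]),c)
x,c=fit(t,"top",(338,185,8,9),c0,.5); print("top",np.round(x[:2],4),np.rad2deg(x[2]),c)
# ring and mark by redness
for n,im,(x0,y0,w,h) in(("top",t,(325,172,36,36)),("side",s,(278,248,30,27))):
    b=im[y0:y0+h,x0:x0+w].astype(float); red=np.clip(b[...,2]-b[...,1]-25,0,None)
    yy,xx=np.mgrid[y0:y0+h,x0:x0+w]
    if n=="side": red[:, :20]=0
    u=(red*xx).sum()/red.sum(); v=(red*yy).sum()/red.sum(); print(n,"mark",u,v,np.round(onz(n,(u,v),.076),4))
E
```

```text
side [ 0.5038 -0.1936] 36.53770108540435 3370.686863928891
top [ 0.5099 -0.1906] 52.54262558414375 38737.9088725642
top mark 344.35036496350364 183.05109489051094 [ 0.5269 -0.1979  0.076 ]
side mark 300.7510288065844 262.36213991769546 [ 0.5274 -0.2018  0.076 ]
```

```bash
python3 - <<'E'
from h import *
from scipy.optimize import least_squares
t=cv2.imread("pics/top0.png");s=cv2.imread("pics/side0.png")
def circ(c,rad,z,N=72): return np.array([[c[0]+rad*np.cos(a),c[1]+rad*np.sin(a),z] for a in np.linspace(0,2*np.pi,N,endpoint=False)])
from scipy.ndimage import map_coordinates
for n,im,rr in(("top",t,(.026,.040)),("side",s,(.026,.040))):
    # find edge radius of white face per azimuth (use plane z=.076) where brightness falls through half
    g=cv2.cvtColor(im,6).astype(float)
    c0=np.array([.5055,-.190]); 
    pts=[]
    for a in np.linspace(0,2*np.pi,72,endpoint=False):
        rs=np.linspace(.024,.042,60); P=[proj(n,[c0[0]+q*np.cos(a),c0[1]+q*np.sin(a),.076]) for q in rs]
        P=np.array(P); v=map_coordinates(g,[P[:,1],P[:,0]],order=1)
        i=np.argmin(np.gradient(v)); 
        if v[:i+1].max()>200 and 2<i<57: pts.append(c0+rs[i]*np.array([np.cos(a),np.sin(a)]))
    pts=np.array(pts)
    f=lambda p:np.hypot(pts[:,0]-p[0],pts[:,1]-p[1])-p[2]
    q=least_squares(f,[*c0,.034],loss="soft_l1",f_scale=.001); print(n,len(pts),np.round(q.x,4),np.std(f(q.x)))
    # mark: red saturation profile vs azimuth at radii 20-32mm
    c=q.x[:2]; az=np.deg2rad(np.arange(-60,40,1)); prof=[]
    for a in az:
        P=np.array([proj(n,[c[0]+q_*np.cos(a),c[1]+q_*np.sin(a),.076]) for q_ in np.linspace(.021,.030,10)])
        d=im[...,2].astype(float)-im[...,1]
        prof.append(map_coordinates(d,[P[:,1],P[:,0]],order=1).mean())
    prof=np.array(prof); w=np.clip(prof-.5*prof.max(),0,None); print(" mark az",np.rad2deg((w*az).sum()/w.sum()),prof.max())
E
```

```text
top 72 [ 0.5064 -0.1906  0.0339] 0.0006040700329258769
 mark az -18.788151295811613 37.70823126684981
side 44 [ 0.5032 -0.1973  0.0341] 0.003381525407316665
 mark az -10.214074228270768 81.13777936253908
```

```bash
python3 - <<'E'
from kn import *
t=cv2.imread("pics/top0.png");s=cv2.imread("pics/side0.png")
def prof(im,n,c,z=.107):
    from scipy.ndimage import map_coordinates
    g=cv2.cvtColor(im,6).astype(float);o=[]
    for a in np.deg2rad(np.arange(-40,130,10)):
        P=np.array([proj(n,[c[0]+q*np.cos(a),c[1]+q*np.sin(a),z]) for q in np.linspace(.003,.009,7)])
        o.append(map_coordinates(g,[P[:,1],P[:,0]],order=1).mean())
    return np.round(o).astype(int)
print(np.arange(-40,130,10))
for c in[(.5064,-.1906),(.5064,-.1890),(.508,-.1906)]: print("top",prof(t,"top",c))
for c in[(.5038,-.1936),(.505,-.192),(.5064,-.1906)]: print("side",prof(s,"side",c))
for wd in (.003,.004,.005,.006):
  for sig in(.6,.8,1.0):
    import kn
    g0=kn.render
    def rr(c,th,n,box,w_,s_): return g0(c,th,n,box,wd,sig)
    kn.render=rr; x,c=kn.fit(s,"side",(289,248,9,7),np.array([.5045,-.193]),.7); print(wd,sig,np.round(x[:2],4),np.rad2deg(x[2]),c); kn.render=g0
E
```

```text
[-40 -30 -20 -10   0  10  20  30  40  50  60  70  80  90 100 110 120]
top [128 138 151 162 179 197 208 213 209 194 173 151 130 115 104  96  91]
top [151 163 174 189 199 209 213 207 192 170 145 123 106  96  88  84  81]
top [130 137 144 153 168 185 201 211 214 209 194 174 154 138 126 117 110]
side [101 109 120 138 159 182 200 210 212 200 180 154 130 107  86  70  60]
side [116 124 137 154 172 184 198 205 201 190 171 148 124 105  91  77  67]
side [125 133 142 150 161 176 187 190 186 175 159 140 122 105  92  83  76]
0.003 0.6 [ 0.5039 -0.1941] 40.08722529609869 11910.943343926981
0.003 0.8 [ 0.5037 -0.1934] 33.95158178683072 4193.159781513695
0.003 1.0 [ 0.5039 -0.1941] 38.91193713926847 1938.3468490389507
0.004 0.6 [ 0.5037 -0.1935] 34.78584593510032 9097.149587580085
0.004 0.8 [ 0.5038 -0.1935] 34.764068810964346 3415.4987990468926
0.004 1.0 [ 0.5038 -0.1937] 36.53734219636596 1579.6342669194921
0.005 0.6 [ 0.5033 -0.1937] 32.23192705448001 7066.17027518059
0.005 0.8 [ 0.5038 -0.1939] 37.492197541051034 2507.979126792448
0.005 1.0 [ 0.5038 -0.1938] 36.954115706665405 1649.2465057515774
0.006 0.6 [ 0.5038 -0.194 ] 37.82986609294465 4851.179181508158
0.006 0.8 [ 0.5038 -0.194 ] 37.97629499977879 1748.6876390735797
0.006 1.0 [ 0.5039 -0.194 ] 39.22461666878065 1909.146499832848
```

Request:
carry_out:
  motion:
    - [[0.7, -4.5, 0.5, 0, 0.6], [1.4, -9, 0.5, 0, 0.6], [2.1, -13.5, 0.5, 0, 0.6], [2.7, -16.7, 2, 0, 0.6], [2.7, -16.7, 5, 0, 0.6], [2.7, -16.7, 6.5, 0, 0.6], [2.7, -16.7, 6.5, 0, 0.6]]

```text
t: 7.95
position: [0.5038, -0.1889, 0.138]
tcp_rot: [-0.002, -0.109, 0.994, 0.001]
force: [-0.7, -0.4, 0.5]
width: 0.601
```

```bash
python3 - <<'E'
from h import *
goto([[.5055,-.1915,.141],[.5055,-.1915,.085]])
snap("side","s6",(260,190,80,90),6);snap("top","t6",(310,150,60,90),6)
a=cv2.imread("pics/s6.png");b=cv2.imread("pics/t6.png");cv2.imwrite("pics/p6.png",np.hstack([a[:,:430],b]))
s=r.observe()["position"];print(proj("side",s),proj("top",s))
E
```

```text
t 7.95 pos [ 0.5038 -0.1889  0.138 ] yaw -2.923 F [-0.7 -0.4  0.5] j6 -0.73 w 0.601
 shift cm [-0.11 -0.29 -0.3 ]
 shift cm [-0.13 -0.31  5.3 ]
[292.99028892 241.69861386] [344.65626761 188.36629644]
```

View pics/p6.png

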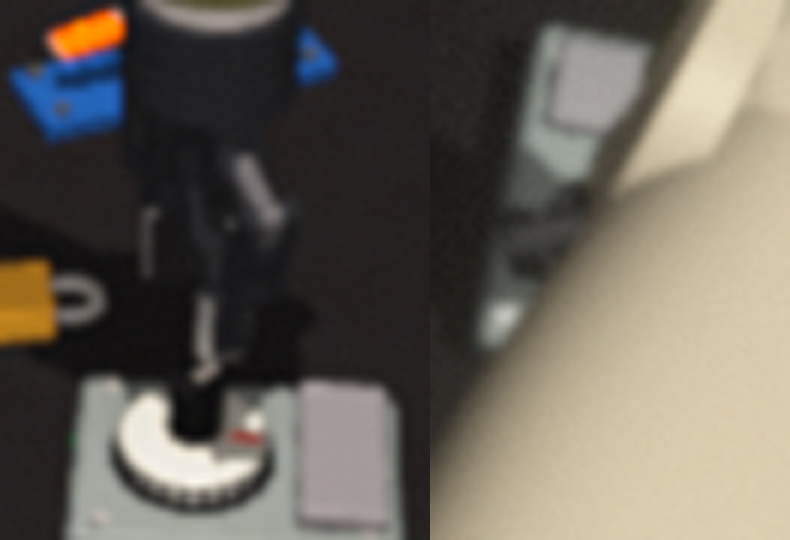

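Request:
carry_out:
  motion:
    - [[0, 0, 1.5, 0, 0.6], [0, 0, 3, 0, 0.6], [0, 0, 4.5, 0, 0.6], [0, 0, 5.4, 0, 0.6], [0, 0, 5.4, 0, 0.6], [0, 0, 5.4, 0, 0.6]]

```text
t: 8.65
position: [0.5063, -0.1889, 0.0873]
tcp_rot: [0.0, -0.11, 0.994, -0.0]
force: [0.3, 0.5, 0.7]
width: 0.599
```

```bash
python3 - <<'E'
from h import *
goto([[.5055,-.1915,.085]])
snap("side","s7",(260,220,80,75),8)
E
```

```text
t 8.65 pos [ 0.5063 -0.1889  0.0873] yaw -2.921 F [0.3 0.5 0.7] j6 -0.73 w 0.599
 shift cm [ 0.14 -0.24  0.23]
```

View pics/s7.png

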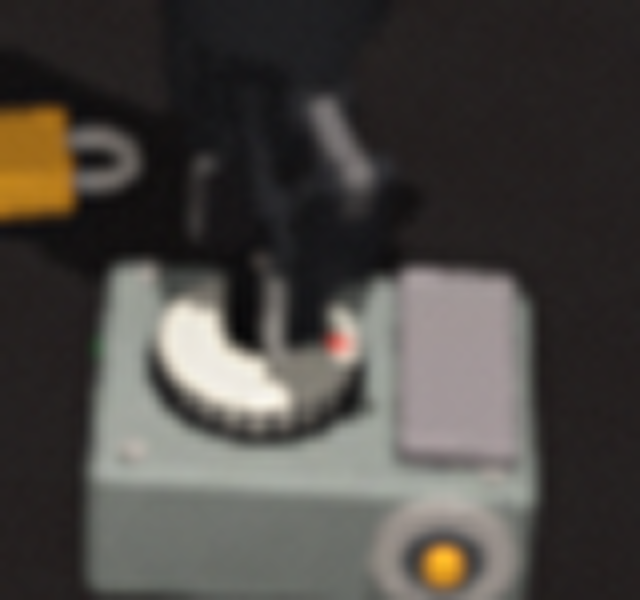

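Request:
carry_out:
  motion:
    - [[0.1, -0.3, 0.2, 0, 0.6], [0.1, -0.3, 0.2, 0, 0.45], [0.1, -0.3, 0.2, 0, 0.35], [0.1, -0.3, 0.2, 0, 0.3], [0.1, -0.3, 0.2, 0, 0.25], [0.1, -0.3, 0.2, 0, 0.2]]
  squeeze: 20

```text
t: 9.3
position: [0.5058, -0.1928, 0.0848]
tcp_rot: [0.0, -0.11, 0.994, -0.001]
force: [-0.1, -4.8, 2.3]
width: 0.297
```

```bash
python3 - <<'E'
from h import *
goto([[.5055,-.1915,.085]])
E
```

```text
t 9.3 pos [ 0.5058 -0.1928  0.0848] yaw -2.922 F [-0.1 -4.8  2.3] j6 -0.73 w 0.297
 shift cm [ 0.    0.13 -0.03]
```

Request:
carry_out:
  motion:
    - [[0, -0.1, 0, 0.13, 0.2], [0, -0.1, 0, 0.27, 0.2], [0, -0.1, 0, 0.41, 0.2], [0, -0.1, 0, 0.55, 0.2], [0, -0.1, 0, 0.69, 0.2], [0, -0.1, 0, 0.83, 0.2], [0, -0.1, 0, 0.95, 0.2], [0, -0.1, 0, 0.95, 0.2]]

```text
t: 10.1
position: [0.5058, -0.1926, 0.0847]
tcp_rot: [0.0, 0.357, 0.934, 0.0]
force: [-1.3, -0.9, 4.5]
width: 0.296
```

```bash
python3 - <<'E'
from h import *
goto([[.5055,-.1915,.085]])
print(r.observe()["moment"])
snap("side","s8",(260,220,80,75),8)
E
```

```text
t 10.1 pos [ 0.5058 -0.1926  0.0847] yaw 2.412 F [-1.3 -0.9  4.5] j6 0.22 w 0.296
 shift cm [ 0.1   0.07 -0.03]
[-0.1470176   0.17064154  0.00931526]
```

View pics/s8.png

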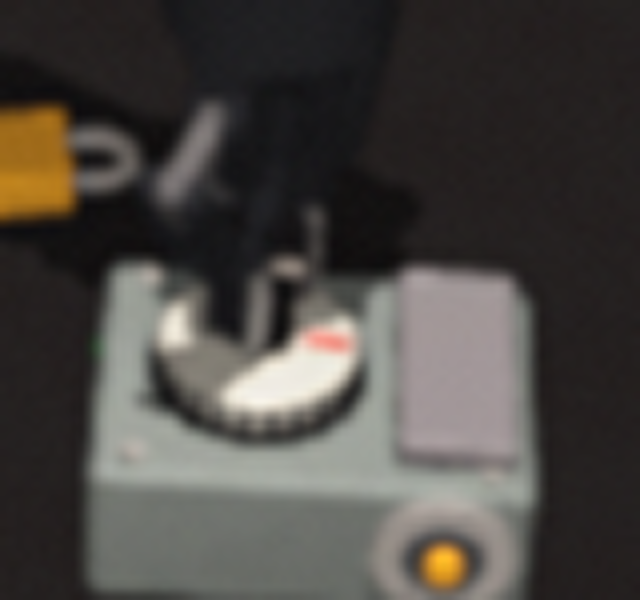

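Request:
carry_out:
  motion:
    - [[0, 0, 0, 0.95, 0.4], [0, 0, 0, 0, 0.6]]

```text
t: 10.35
position: [0.5052, -0.192, 0.0838]
tcp_rot: [-0.001, 0.358, 0.934, 0.001]
force: [-0.1, 1.0, -0.5]
width: 0.549
```

My first release row wrongly contained a 0.95 roll. The row limit held it to at most 0.15 rad and it was undone in the next row, but the knob may have shifted slightly, so I'll back off and look.

Request:
carry_out:
  motion:
    - [[0, 0, 0, 0, 0.7], [0, 0, -2, 0, 0.7], [0, 0, -6, 0, 0.7], [0, 0, -10, 0, 0.7], [4, 2.8, -10, 0, 0.7], [8, 5.6, -10, 0, 0.7], [12, 8.4, -10, 0, 0.7], [16, 11, -10, 0, 0.7]]

```text
t: 11.15
position: [0.4588, -0.0023, 0.1841]
tcp_rot: [-0.0, 0.358, 0.934, 0.0]
force: [1.3, 0.7, -0.2]
width: 0.7
```

```bash
python3 - <<'E'
from h import *
goto([[.5055,-.1925,.085]])
for n in("side","top"): cv2.imwrite(f"pics/{n}9.png",eyes.read_camera(n))
t=cv2.imread("pics/top9.png");s=cv2.imread("pics/side9.png")
f=lambda im,x,y:cv2.resize(im[y:y+44,x:x+44],None,fx=9,fy=9,interpolation=cv2.INTER_CUBIC)
cv2.imwrite("pics/p9.png",np.hstack([f(t,320,168),f(s,272,240)]))
E
```

```text
t 11.15 pos [ 0.4588 -0.0023  0.1841] yaw 2.41 F [ 1.3  0.7 -0.2] j6 0.55 w 0.7
 shift cm [-16.19 -11.05   9.89]
```

View pics/p9.png

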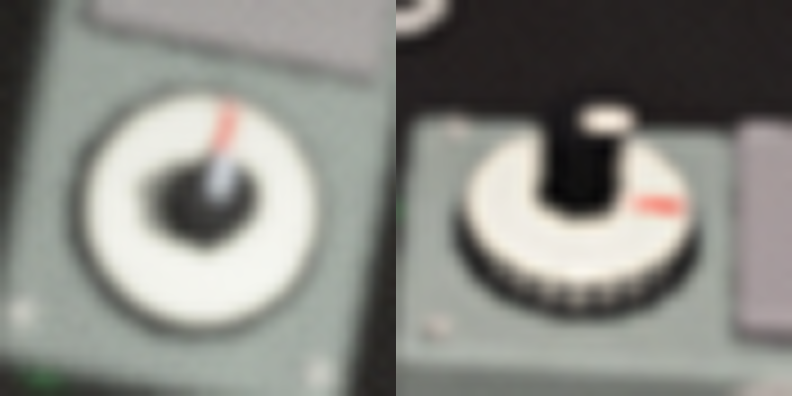

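```bash
python3 - <<'E'
from kn import *
from scipy.ndimage import map_coordinates
t=cv2.imread("pics/top9.png");s=cv2.imread("pics/side9.png")
for b in [(291,249,12,8),(290,249,13,8)]:
  for c0 in[(.5045,-.193)]:
    x,c=fit(s,"side",b,np.array(c0),-.3); print("side",np.round(x[:2],4),np.rad2deg(x[2]),c)
x,c=fit(t,"top",(341,185,7,8),np.array([.506,-.191]),-.3); print("top",np.round(x[:2],4),np.rad2deg(x[2]),c)
def pf(im,n,c,z,r0,r1,ch):
    az=np.deg2rad(np.arange(-70,40,1.)); o=[]
    d=ch(im.astype(float))
    for a in az:
        P=np.array([proj(n,[c[0]+q*np.cos(a),c[1]+q*np.sin(a),z]) for q in np.linspace(r0,r1,9)])
        o.append(map_coordinates(d,[P[:,1],P[:,0]],order=1).mean())
    o=np.array(o); w=np.clip(o-.7*o.max(),0,None); return round(float(np.rad2deg((w*az).sum()/w.sum())),1)
red=lambda i:i[...,2]-i[...,1]; wh=lambda i:i[...,0]
for n,im,cs in(("top",t,[(.5064,-.1906),(.5055,-.1925),(.507,-.190)]),("side",s,[(.5038,-.1936),(.5055,-.1925),(.503,-.195)])):
    for c in cs: print(n,c,"mark",pf(im,n,c,.076,.021,.031,red),"line",pf(im,n,c,.107,.003,.011 if n=="side" else .009,wh))
# direct slopes: mark and line world directions by PCA
def pca(im,n,box,f,thr,z):
    x,y,w,h=box; d=np.clip(f(im.astype(float))[y:y+h,x:x+w]-thr,0,None); yy,xx=np.mgrid[y:y+h,x:x+w]
    m=np.array([(d*xx).sum(),(d*yy).sum()])/d.sum(); X=np.c_[(xx-m[0]).ravel(),(yy-m[1]).ravel()]
    v=np.linalg.eigh((X*d.ravel()[:,None]).T@X)[1][:,1]; A,B=onz(n,m-2*v,z),onz(n,m+2*v,z); D=B-A
    print(n,"pca",np.round(m,2),np.round(onz(n,m,z)[:2],4),round(np.rad2deg(np.arctan(D[1]/D[0])),1))
pca(s,"side",(296,260,14,6),red,30,.076); pca(s,"side",(290,249,13,8),wh,60,.107)
pca(t,"top",(341,176,10,11),red,20,.076); pca(t,"top",(340,185,8,8),wh,140,.107)
E
```

```text
side [ 0.506  -0.1939] -26.653516252475974 90920.91587487419
side [ 0.5061 -0.1941] -23.13964068529924 94936.34248015285
top [ 0.5112 -0.1897] -51.28278359592597 23452.086917112407
top (0.5064, -0.1906) mark -18.5 line -19.4
top (0.5055, -0.1925) mark -13.8 line -1.2
top (0.507, -0.19) mark -20.2 line -26.2
side (0.5038, -0.1936) mark -18.5 line -19.6
side (0.5055, -0.1925) mark -22.2 line -32.2
side (0.503, -0.195) mark -15.0 line -8.1
side pca [300.85 262.39] [ 0.5277 -0.202 ] -14.7
side pca [297.02 253.98] [ 0.5157 -0.2013] -42.4
top pca [344.57 181.79] [ 0.5303 -0.1986] -15.6
top pca [344.44 186.01] [ 0.5155 -0.1935] -89.6
```

```bash
python3 - <<'E'
from kn import *
g=lambda p:cv2.cvtColor(cv2.imread(p),6).astype(float)
def cen(im,n,box,thr):
    x,y,w,h=box; d=np.clip(im[y:y+h,x:x+w]-thr,0,None); yy,xx=np.mgrid[y:y+h,x:x+w]
    m=np.array([(d*xx).sum(),(d*yy).sum()])/d.sum(); return onz(n,m,.107)[:2],m
s0,s9,t0,t9=g("pics/side0.png"),g("pics/side9.png"),g("pics/top0.png"),g("pics/top9.png")
print(s9[249:258,289:303].astype(int)); print(t9[183:195,338:350].astype(int))
for thr in(100,130,160):
    a,ma=cen(s0,"side",(289,248,9,7),thr); b,mb=cen(s9,"side",(291,250,9,5),thr)
    d=b-a; L=np.linalg.norm(d); print(thr,ma,mb,"chord mm",L*1e3,"delta",2*np.rad2deg(np.arcsin(L/.013)),"mid",np.rad2deg(np.arctan2(d[1],d[0]))+90)
E
```

```text
[[ 33  31  33  30  32  30  30  31  32  34  34  33  33  34]
 [ 32  29  29  28  32  33  33  32  31  31  33  32  33  34]
 [ 28  28  28  41  66  81  84  77  58  38  30  31  33  31]
 [ 26  26  35  81 143 179 187 178 141  79  34  30  30  31]
 [ 25  26  39 100 180 224 234 226 190 111  50  42  43  43]
 [ 27  24  31  65 121 154 163 163 152 119  97  94  94  94]
 [ 29  20  25  28  40  46  49  78 127 160 161 151 146 146]
 [ 26  16  20  20  19  16  19  71 151 204 206 185 166 157]
 [ 25  12  18  18  18  14  24  84 169 223 230 217 191 164]]
[[236 236 235 235 229 209 191 205 226 234 236 235]
 [234 231 230 226 210 187 191 212 227 234 237 238]
 [220 208 199 187 165 161 194 211 216 225 234 236]
 [180 154 135 121 114 150 196 198 180 195 222 234]
 [133 102  79  72  97 154 195 181 139 145 195 227]
 [100  70  59  63  99 158 188 162 110 103 162 218]
 [ 79  59  57  63  90 137 157 130  88  86 148 213]
 [ 70  51  52  61  75  99 109  95  72  86 150 213]
 [ 73  48  49  56  62  69  72  66  69 104 166 222]
 [ 86  56  47  54  57  62  62  70  92 139 195 231]
 [122  79  57  55  55  59  72  95 142 187 227 238]
 [177 140 113  91  78  85 113 148 194 227 237 241]]
100 [293.71038251 251.53005464] [295.1527897  252.95193133] chord mm 6.872197661388309 delta 63.825951759644504 mid 23.09300066190555
130 [293.71289062 251.51757812] [295.10086455 252.90489914] chord mm 6.679333890272545 delta 61.83387874552371 mid 22.7083982432504
160 [293.71487603 251.5       ] [295.07407407 252.82098765] chord mm 6.414123654582319 delta 59.127825825640315 mid 23.48475080342024
```

```bash
python3 - <<'E'
from h import *
for n,o,k in(("side",(.5045,-.193),0),("top",(.506,-.191),0)):
    for az in(-25,-20,-15,-10,-5,0,5):
        a=np.deg2rad(az);d=np.array([np.cos(a),np.sin(a)])
        l=proj(n,[*(np.array(o)+.012*d),.107])-proj(n,[*o,.107]); m=proj(n,[*(np.array(o)+.031*d),.076])-proj(n,[*(np.array(o)+.02*d),.076])
        print(n,az,"line slope",np.round(np.rad2deg(np.arctan2(l[1],l[0])),1),"mark",np.round(np.rad2deg(np.arctan2(m[1],m[0])),1))
# mark slope
for n,box,ax in(("side","pics/side9.png",0),("side","pics/side0.png",0),("top","pics/top9.png",1)):
    im=cv2.imread(box).astype(float); d=im[...,2]-im[...,1]
    x,y,w,h=(296,259,14,8) if n=="side" else (339,177,11,10)
    c=np.clip(d[y:y+h,x:x+w]-(15 if n=="side" else 8),0,None)
    if ax==0:
        print([(x+i,round(float((c[:,i]*np.arange(y,y+h)).sum()/c[:,i].sum()),2),int(c[:,i].sum())) for i in range(w) if c[:,i].sum()>20])
    else: print([(y+i,round(float((c[i]*np.arange(x,x+w)).sum()/c[i].sum()),2),int(c[i].sum())) for i in range(h) if c[i].sum()>20])
E
```

```text
side -25 line slope 11.1 mark 11.3
side -20 line slope 7.8 mark 7.9
side -15 line slope 4.5 mark 4.6
side -10 line slope 1.3 mark 1.3
side -5 line slope -2.0 mark -2.1
side 0 line slope -5.3 mark -5.5
side 5 line slope -8.7 mark -9.0
top -25 line slope -66.6 mark -66.6
top -20 line slope -71.7 mark -71.7
top -15 line slope -76.7 mark -76.7
top -10 line slope -81.8 mark -81.8
top -5 line slope -86.8 mark -86.8
top 0 line slope -91.8 mark -91.8
top 5 line slope -96.8 mark -96.8
[(298, 262.08, 52), (299, 262.19, 103), (300, 262.23, 133), (301, 262.31, 148), (302, 262.43, 135), (303, 262.47, 91)]
[(298, 262.05, 59), (299, 262.18, 106), (300, 262.23, 132), (301, 262.31, 147), (302, 262.42, 135), (303, 262.47, 90)]
[(179, 344.95, 37), (180, 344.95, 78), (181, 344.84, 102), (182, 344.59, 109), (183, 344.28, 104), (184, 344.06, 62)]
```

```bash
cat > jf.py <<'E'
from kn import *
from scipy.ndimage import map_coordinates
def ringc(im,n,c0):
    g=cv2.cvtColor(im,6).astype(float); c=np.array(c0,float)
    for it in range(4):
        pts=[]
        for a in np.linspace(0,2*np.pi,144,endpoint=False):
            rs=np.linspace(.029,.039,80); P=np.array([proj(n,[c[0]+q*np.cos(a),c[1]+q*np.sin(a),.076]) for q in rs])
            v=map_coordinates(g,[P[:,1],P[:,0]],order=3); dv=np.gradient(v); i=np.argmin(dv)
            if v[:10].mean()>200 and 3<i<76: pts.append([a,rs[i]])
        pts=np.array(pts)
        f=lambda p:pts[:,1]-(p[0]*np.cos(pts[:,0])+p[1]*np.sin(pts[:,0])+p[2])
        q=least_squares(f,[0,0,.034],loss="soft_l1",f_scale=.0003); c=c+q.x[:2]
    return c,q.x[2],len(pts),np.std(f(q.x))
def lfit(ims,n,boxes,c0,ths,wd=.004,sig=.9,cfix=None,ln=.013):
    gs=[cv2.cvtColor(i,6).astype(float)[b[1]:b[1]+b[3],b[0]:b[0]+b[2]] for i,b in zip(ims,boxes)]
    def f(p):
        c=p[:2] if cfix is None else cfix; o=[]
        th=p[2:] if cfix is None else p
        for g,b,t in zip(gs,boxes,th):
            m=render(c,t,n,b,wd,sig).ravel(); A=np.c_[m,np.ones(m.size)]
            o.append(A@np.linalg.lstsq(A,g.ravel(),rcond=None)[0]-g.ravel())
        return np.concatenate(o)
    p0=[*c0,*ths] if cfix is None else list(ths)
    s=least_squares(f,p0,diff_step=2e-3,x_scale=([.001,.001] if cfix is None else [])+[.1]*len(ths)); return s.x,s.cost
E
python3 - <<'E'
from jf import *
S=[cv2.imread(f"pics/side{k}.png") for k in(0,9)];T=[cv2.imread(f"pics/top{k}.png") for k in(0,9)]
for k in(0,1): print("ring side",ringc(S[k],"side",(.5038,-.194)),"top",ringc(T[k],"top",(.5064,-.1906)))
for wd in(.0035,.005):
  for sig in(.7,.9,1.1):
    x,c=lfit(S,"side",[(289,248,9,7),(289,249,9,6)],(.504,-.1936),(.6,-.25),wd,sig); print(wd,sig,np.round(x[:2],4),np.rad2deg(x[2:]),c)
E
```

```text
ring side (array([ 0.50328947, -0.19834661]), np.float64(0.03417644609171708), 112, np.float64(0.0006879695884482583)) top (array([ 0.50629681, -0.19064159]), np.float64(0.03408829001130707), 144, np.float64(0.00020349727579521112))
ring side (array([ 0.50324152, -0.19841163]), np.float64(0.034138625645886614), 111, np.float64(0.0005134474421943019)) top (array([ 0.50616619, -0.19049932]), np.float64(0.033578004922393934), 142, np.float64(0.00019162053609166215))
0.0035 0.7 [ 0.5042 -0.1943] [ 40.50679963 -14.32394488] 14093.607053216174
0.0035 0.9 [ 0.5041 -0.194 ] [ 37.82583718 -14.32394488] 4198.63729166808
0.0035 1.1 [ 0.5041 -0.1938] [ 38.8565813  -14.32394488] 4047.870991048847
0.005 0.7 [ 0.5043 -0.1944] [ 43.69582286 -14.32394488] 9159.63927229643
0.005 0.9 [ 0.504  -0.1939] [ 37.01870937 -13.65196569] 3080.828114165186
0.005 1.1 [ 0.504  -0.1937] [ 37.54577874 -14.36428872] 5235.666906273427
```

```bash
cat > gf.py <<'E'
from kn import *
from scipy.optimize import minimize
def quadr(c,th,n,z,r0,r1,wd):
    d=np.array([np.cos(th),np.sin(th)]);p=np.array([-d[1],d[0]])
    return np.array([proj(n,[*(c+a*d+b*p*wd/2),z]) for a,b in((r0,-1),(r1,-1),(r1,1),(r0,1))])
def rend(q,box,sig):
    x,y,w,h=box;k=8;pad=4
    q=(q-[x-pad,y-pad]+.5)*k-.5
    m=np.zeros(((h+2*pad)*k,(w+2*pad)*k),np.uint8); cv2.fillPoly(m,[np.round(q*64).astype(np.int32)],255,lineType=cv2.LINE_AA,shift=6)
    m=cv2.GaussianBlur(m.astype(float)/255,(0,0),sig*k)
    return cv2.resize(m,(w+2*pad,h+2*pad),interpolation=cv2.INTER_AREA)[pad:-pad,pad:-pad]
def scan(g,n,box,z,c0,ths,free_len=True):
    x,y,w,h=box; G=g[y:y+h,x:x+w].ravel(); R=[]
    for th in ths:
        def cost(p):  # mid shift along/perp px-mm, half length, width, sig
            d=np.array([np.cos(th),np.sin(th)]);pp=np.array([-d[1],d[0]])
            c=np.array(c0)+1e-3*(p[0]*d+p[1]*pp)
            m=rend(quadr(c,th,n,z,-abs(p[2])*1e-3,abs(p[2])*1e-3,abs(p[3])*1e-3),box,abs(p[4])).ravel()
            A=np.c_[m,np.ones(m.size)]; e=A@np.linalg.lstsq(A,G,rcond=None)[0]-G; return e@e+ 200*(p[4]-.8)**2*100
        s=minimize(cost,[0,0,6,3.5,.8],method="Nelder-Mead",options=dict(maxiter=500,xatol=.01,fatol=1)); R.append((s.fun,np.round(s.x,2)))
    return R
E
python3 - <<'E'
from gf import *
gray=lambda p:cv2.cvtColor(cv2.imread(p),6).astype(float)
red=lambda p:(lambda i:i[...,2]-i[...,1])(cv2.imread(p).astype(float))
D=np.deg2rad
def go(nm,g,n,box,z,uv,ths):
    R=scan(g,n,box,z,onz(n,uv,z)[:2],D(ths)); c=np.array([q[0] for q in R]); i=c.argmin(); print(nm,"best",ths[i],R[i][1],"costs",dict(zip(ths.tolist(),c.astype(int).tolist())))
go("side line9",gray("pics/side9.png"),"side",(289,249,8,6),.107,(295,252.8),np.arange(-30,11,5))
go("side mark9",red("pics/side9.png"),"side",(295,259,12,7),.076,(300.8,262.3),np.arange(-30,6,5))
go("top mark9",red("pics/top9.png"),"top",(340,177,10,8),.076,(344.6,181.8),np.arange(-35,6,5))
go("top line9",gray("pics/top9.png"),"top",(341,187,6,6),.107,(344.2,187),np.arange(-35,11,5))
go("side line0",gray("pics/side0.png"),"side",(289,247,9,8),.107,(293.7,251.5),np.arange(20,61,5))
E
```

```text
side line9 best -5 [-0.   -0.    6.58  3.61  1.  ] costs {-30: 6496, -25: 4890, -20: 3673, -15: 2839, -10: 2404, -5: 2375, 0: 2739, 5: 3519, 10: 4876}
side mark9 best -15 [-0.   -0.    7.26  3.19  0.78] costs {-30: 2908, -25: 2121, -20: 1816, -15: 1746, -10: 2072, -5: 2500, 0: 3269, 5: 4403}
top mark9 best -15 [-0.   -0.    7.24  4.53  0.81] costs {-35: 2205, -30: 1517, -25: 1013, -20: 729, -15: 608, -10: 794, -5: 1235, 0: 1857, 5: 2583}
top line9 best -15 [-0.   -0.    6.31  7.51  0.83] costs {-35: 5418, -30: 4239, -25: 3292, -20: 1947, -15: 1869, -10: 1963, -5: 2207, 0: 2610, 5: 3127, 10: 4297}
side line0 best 40 [-0.   -0.    6.91  4.7   0.93] costs {20: 7217, 25: 5670, 30: 4559, 35: 3883, 40: 3590, 45: 4036, 50: 7054, 55: 7938, 60: 12197}
```

Request:
carry_out:
  motion:
    - [[-4, -2.8, 0, 0, 0.6], [-8, -5.6, 0, 0, 0.6], [-12, -8.4, 0, 0, 0.6], [-16.1, -11.1, 0, 0, 0.6], [-16.1, -11.1, 2, 0, 0.6], [-16.1, -11.1, 5, 0, 0.6], [-16.1, -11.1, 8, 0, 0.6], [-16.1, -11.1, 9.9, 0, 0.6]]

```text
t: 12.05
position: [0.5043, -0.1944, 0.0826]
tcp_rot: [-0.002, 0.358, 0.934, 0.0]
force: [0.1, 0.1, 0.7]
width: 0.602
```

```bash
python3 - <<'E'
from h import *
goto([[.5055,-.1925,.085]])
E
```

```text
t 12.05 pos [ 0.5043 -0.1944  0.0826] yaw 2.41 F [0.1 0.1 0.7] j6 0.22 w 0.602
 shift cm [ 0.04  0.22 -0.24]
```

Request:
carry_out:
  motion:
    - [[0, 0, 0, 0, 0.6], [0, 0, 0, 0, 0.45], [0, 0, 0, 0, 0.3], [0, 0, 0, 0, 0.2], [0, 0, 0, 0, 0.2], [0, 0, 0, 0.04, 0.2], [0, 0, 0, 0.08, 0.2], [0, 0, 0, 0.08, 0.2]]
  squeeze: 20

```text
t: 12.85
position: [0.5072, -0.1943, 0.0867]
tcp_rot: [0.002, 0.394, 0.919, 0.0]
force: [2.9, 3.6, 4.4]
width: 0.292
```

```bash
python3 - <<'E'
from h import *
goto([[.5055,-.1925,.085]])
E
```

```text
t 12.85 pos [ 0.5072 -0.1943  0.0867] yaw 2.332 F [2.9 3.6 4.4] j6 0.3 w 0.292
 shift cm [0.24 0.   0.17]
```

Now release without any roll, then rise and move aside.

Request:
carry_out:
  motion:
    - [[0, 0, 0, 0, 0.4], [0, 0, 0, 0, 0.6], [0, 0, -1, 0, 0.6], [0, 0, -5, 0, 0.6], [0, 0, -9, 0, 0.6], [4, 2.8, -10, 0, 0.6], [8, 5.6, -10, 0, 0.6], [12, 8.4, -10, 0, 0.6]]

```text
t: 13.65
position: [0.4837, -0.0488, 0.1866]
tcp_rot: [0.001, 0.395, 0.919, -0.0]
force: [1.0, 0.4, -0.9]
width: 0.6
```

Request:
carry_out:
  motion:
    - [[4, 2.8, 0, 0, 0.6], [8, 5.6, 0, 0, 0.6], [8, 5.6, 0, 0, 0.6]]

```text
t: 13.95
position: [0.4673, 0.0517, 0.186]
tcp_rot: [-0.001, 0.39, 0.921, 0.0]
force: [-0.1, 0.6, 0.4]
width: 0.599
```

```bash
python3 - <<'E'
from gf import *
for n in("side","top"): cv2.imwrite(f"pics/{n}A.png",eyes.read_camera(n))
t=cv2.imread("pics/topA.png");s=cv2.imread("pics/sideA.png")
f=lambda im,x,y:cv2.resize(im[y:y+44,x:x+44],None,fx=9,fy=9,interpolation=cv2.INTER_CUBIC)
cv2.imwrite("pics/pA.png",np.hstack([f(t,320,168),f(s,272,240)]))
gray=lambda p:cv2.cvtColor(cv2.imread(p),6).astype(float)
red=lambda p:(lambda i:i[...,2]-i[...,1])(cv2.imread(p).astype(float))
D=np.deg2rad
def go(nm,g,n,box,z,uv,ths):
    R=scan(g,n,box,z,onz(n,uv,z)[:2],D(ths)); c=np.array([q[0] for q in R]); i=c.argmin(); print(nm,"best",ths[i],R[i][1],"costs",dict(zip(ths.tolist(),c.astype(int).tolist())))
go("side line",gray("pics/sideA.png"),"side",(289,249,8,6),.107,(295,252.8),np.arange(-35,6,5))
go("top line",gray("pics/topA.png"),"top",(341,187,6,6),.107,(344.2,187),np.arange(-35,11,5))
go("side mark",red("pics/sideA.png"),"side",(295,259,12,7),.076,(300.8,262.3),np.arange(-30,6,5))
from jf import lfit
print(gray("pics/sideA.png")[249:258,289:303].astype(int))
E
```

```text
side line best -5 [-0.   -0.    7.19  3.54  0.98] costs {-35: 12348, -30: 8772, -25: 6511, -20: 4760, -15: 3764, -10: 3250, -5: 3241, 0: 3832, 5: 5130}
top line best 0 [-0.01 -0.    5.91  8.03  0.84] costs {-35: 7438, -30: 6916, -25: 6614, -20: 6079, -15: 3971, -10: 3785, -5: 3683, 0: 3595, 5: 3655, 10: 3662}
side mark best -15 [ 0.   -0.    7.21  3.05  0.78] costs {-30: 2729, -25: 2071, -20: 1741, -15: 1683, -10: 1998, -5: 2415, 0: 3131, 5: 4204}
[[ 32  31  31  31  30  32  32  31  31  34  34  32  33  33]
 [ 32  32  29  28  32  32  29  30  30  31  33  33  32  34]
 [ 29  26  27  45  68  76  72  64  51  34  31  31  33  32]
 [ 25  26  41  90 150 178 181 170 126  64  32  30  30  30]
 [ 25  27  50 116 190 227 235 226 176  95  47  43  43  42]
 [ 27  23  36  76 128 157 167 165 147 113  96  95  95  93]
 [ 29  20  24  31  42  47  54  88 140 166 161 151 147 146]
 [ 26  15  20  20  19  15  26  92 172 212 206 185 167 158]
 [ 26  12  17  19  18  14  28  96 182 227 231 217 191 165]]
```

View pics/pA.png

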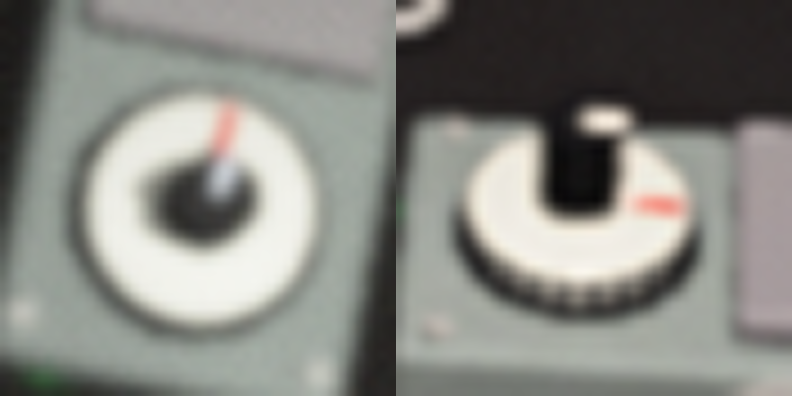

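View pics/sideA.png

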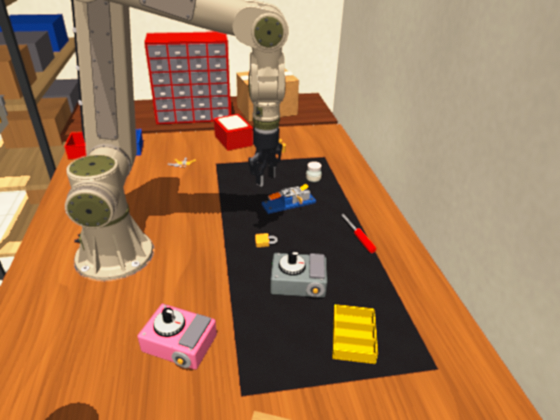

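```bash
python3 - <<'E'
from gf import *
from scipy.ndimage import map_coordinates
gray=lambda p:cv2.cvtColor(cv2.imread(p),6).astype(float)
s=(gray("pics/sideA.png")+gray("pics/side9.png"))/2
print(s[258:270,286:299].astype(int))
print("proj axis c=(.504,-.194): top",proj("side",[.504,-.194,.107]),"base",proj("side",[.504,-.194,.0765]))
# front bottom boundary pts of knob: circle radius .013 at z=.0765: fit c to 50% crossings
def cross(c,a,n,z,r0,r1,g):
    rs=np.linspace(r0,r1,120);P=np.array([proj(n,[c[0]+q*np.cos(a),c[1]+q*np.sin(a),z]) for q in rs]);v=map_coordinates(g,[P[:,1],P[:,0]],order=1)
    i=np.argmax(np.abs(np.gradient(v)));h=(v[max(i-30,0)]+v[min(i+30,119)])/2;return rs[i]
for n,g,z,azs,c in(("side",s,.0765,np.deg2rad(np.arange(-150,-20,5)),np.array([.504,-.196])),
   ("top",(gray("pics/topA.png")+gray("pics/top9.png")+gray("pics/top0.png"))/3,.107,np.deg2rad(np.r_[np.arange(-160,-40,5)]),np.array([.506,-.1906]))):
    for it in range(4):
        rr=np.array([cross(c,a,n,z,.007,.019,g) for a in azs])
        q=least_squares(lambda p:rr-(p[0]*np.cos(azs)+p[1]*np.sin(azs)+.013),[0,0],loss="soft_l1",f_scale=.0005); c=c+q.x
    print(n,c,"proj",proj(n,[*c,z]),np.std(q.fun))
E
```

```text
[[230 184  96  24  12  16  18  18  14  27  92 180 228]
 [228 179  88  23  13  17  17  17  13  28  94 181 228]
 [226 167  75  17  12  17  17  17  13  29 101 187 229]
 [226 164  73  19  10  14  16  13  12  35 119 199 224]
 [230 183 105  47  23  16  16  17  21  58 144 210 212]
 [236 218 172 120  80  58  54  61  78 116 182 222 218]
 [237 236 224 199 168 151 150 156 168 191 223 234 232]
 [236 237 237 235 229 225 225 227 230 234 236 237 235]
 [237 235 237 237 237 237 237 238 238 238 237 236 235]
 [238 237 237 236 235 235 236 237 237 237 236 236 236]
 [238 239 239 237 235 236 236 236 238 237 238 238 237]
 [221 233 238 238 237 240 241 241 240 239 236 235 227]]
proj axis c=(.504,-.194): top [292.23261919 252.62175794] base [291.77312634 261.13178304]
side [ 0.50431968 -0.19018583] proj [291.61992241 260.19982983] 0.0013102734278155395
top [ 0.50719195 -0.18812657] proj [342.48345216 189.21811686] 0.0008492014784944921
```

```bash
python3 - <<'E'
from gf import *
from scipy.ndimage import map_coordinates
def pf(im,n,c,z,r0,r1,ch,f=.7):
    az=np.deg2rad(np.arange(-70,40,1.)); d=ch(im.astype(float)); o=[]
    for a in az:
        P=np.array([proj(n,[c[0]+q*np.cos(a),c[1]+q*np.sin(a),z]) for q in np.linspace(r0,r1,9)])
        o.append(map_coordinates(d,[P[:,1],P[:,0]],order=1).mean())
    o=np.array(o); w=np.clip(o-f*o.max(),0,None); return round(float(np.rad2deg((w*az).sum()/w.sum())),1)
red=lambda i:i[...,2]-i[...,1]; wh=lambda i:i[...,0]
for k in"9A":
  t=cv2.imread(f"pics/top{k}.png");s=cv2.imread(f"pics/side{k}.png")
  for n,im,cs in(("top",t,[(.5063,-.1906),(.5063,-.1898)]),("side",s,[(.5043,-.194),(.5040,-.1936)])):
    for c in cs: print(k,n,c,"mark",pf(im,n,c,.076,.021,.031,red),"line",[pf(im,n,c,.107,a,b,wh,.8) for a,b in((.003,.008),(.005,.01))])
E
```

```text
9 top (0.5063, -0.1906) mark -18.4 line [-19.3, -19.2]
9 top (0.5063, -0.1898) mark -20.1 line [-26.3, -24.7]
9 side (0.5043, -0.194) mark -18.0 line [-19.3, -17.5]
9 side (0.504, -0.1936) mark -18.7 line [-22.1, -20.0]
A top (0.5063, -0.1906) mark -18.6 line [-23.4, -23.8]
A top (0.5063, -0.1898) mark -20.3 line [-30.0, -28.9]
A side (0.5043, -0.194) mark -18.0 line [-21.0, -19.1]
A side (0.504, -0.1936) mark -18.7 line [-23.8, -21.6]
```

```bash
cat > full.py <<'E'
from h import *
K=8
def draw(m,pts,val,off,box):
    q=(np.array(pts)+off-[box[0],box[1]]+.5)*K-.5
    cv2.fillPoly(m,[np.round(q*64).astype(np.int32)],val,lineType=cv2.LINE_AA,shift=6)
A=np.linspace(0,2*np.pi,73)
def circ(n,c,r,z): return np.array([proj(n,[c[0]+r*np.cos(a),c[1]+r*np.sin(a),z]) for a in A])
def hull(a): return cv2.convexHull(np.array(a,np.float32))[:,0]
def cam(n): c=C[n]; return -c["R"].T@c["t"]
def render(n,p,box,c0):
    # p: offx,offy px, az, width mm, sigma px, black top, black side, white line, edge row (side only)
    ox,oy,az,wd,sig,bt,bs,wl,er,dz=p; off=np.array([ox,oy]); x,y,w,h=box
    m=np.full((h*K,w*K),33. if n=="side" else 150.,np.float32)
    zt=.107+dz
    if n=="side": draw(m,[[x-5,er],[x+w+5,er],[x+w+5,y+h+5],[x-5,y+h+5]],152.,np.zeros(2),box)
    draw(m,circ(n,c0,.034,.076),236. if n=="side" else 249.,off,box)
    lo=circ(n,c0,.013,.0765);hi=circ(n,c0,.013,zt)
    draw(m,hull(np.r_[lo,hi]),float(bs),off,box)
    d=np.array([np.cos(az),np.sin(az)]);e=np.array([-d[1],d[0]])*wd*5e-4;c=np.array(c0)
    v=cam(n)[:2]-(c+.013*d)
    if v@d>0: draw(m,[proj(n,[*(c+.013*d+s*e),z]) for s,z in((-1,.0765),(1,.0765),(1,zt),(-1,zt))],float(wl),off,box)
    draw(m,hi,float(bt),off,box)
    draw(m,[proj(n,[*(c+a*d+s*e),zt]) for a,s in((0,-1),(.013,-1),(.013,1),(0,1))],float(wl),off,box)
    m=cv2.GaussianBlur(m,(0,0),abs(sig)*K); return cv2.resize(m,(w,h),interpolation=cv2.INTER_AREA)
def fit(n,im,box,c0,az0):
    g=cv2.cvtColor(im,6).astype(float); x,y,w,h=box; G=g[y:y+h,x:x+w]
    M=np.ones_like(G)
    r_=im[y:y+h,x:x+w].astype(float); M[(r_[...,2]-r_[...,1])>25]=0
    f=lambda p:((render(n,p,box,c0)-G)*M).ravel()
    best=None
    for da in(-.3,-.15,0,.15,.3):
        s=least_squares(f,[0,0,az0+da,3.5,.8,30 if n=="side" else 75,17 if n=="side" else 110,240,254,0],x_scale=[.3,.3,.15,.5,.1,10,10,20,.3,.001],diff_step=[.05]*2+[.03]+[.03]*5+[.0003,.05],
            bounds=([-3,-3,-3,2,.4,5,5,150,252,-.002],[3,3,3,6,1.4,140,170,260,256,.002]))
        # polish
        from scipy.optimize import minimize
        q=minimize(lambda p:(f(p)**2).sum(),s.x,method="Nelder-Mead",options=dict(maxiter=1500,maxfev=1500,initial_simplex=np.vstack([s.x]+[s.x+np.eye(10)[i]*[.2,.2,.12,.4,.1,6,6,10,.2,.0007][i] for i in range(10)])))
        if best is None or q.fun<best.fun: best=q
    return best
E
cat > run.py <<'E'
from full import *
import sys
for k,a in zip(sys.argv[1],map(float,sys.argv[2:])):
    for n,b,c in(("side",(284,246,17,22),(.504,-.194)),("top",(332,178,22,22),(.5063,-.1906))):
        q=fit(n,cv2.imread(f"pics/{n}{k}.png"),b,c,a); x=q.x
        print(k,n,"az",round(np.rad2deg(x[2]),1),"cost",int(q.fun),np.round(x,3))
E
timeout 570 python3 run.py 09A .63 -.25 -.32
```

```text
0 side az 43.3 cost 39743 [ 2.11000e-01 -4.73000e-01  7.55000e-01  7.19500e+00  8.16000e-01
  2.82400e+01  2.47160e+01  2.87505e+02  2.54070e+02 -2.00000e-03]
0 top az 23.2 cost 126051 [-4.25000e-01 -3.55000e-01  4.04000e-01  5.17400e+00  1.00100e+00
  7.91340e+01  9.77520e+01  3.07333e+02  2.54115e+02 -1.00000e-03]
9 side az -20.7 cost 37463 [ 2.43000e-01 -4.37000e-01 -3.62000e-01  7.36200e+00  8.35000e-01
  2.49270e+01  1.89160e+01  3.00644e+02  2.53874e+02 -1.00000e-03]
9 top az -27.7 cost 170592 [-8.15000e-01  1.50000e-01 -4.83000e-01  4.63000e+00  1.04700e+00
  4.97120e+01  1.06358e+02  2.57922e+02  2.53908e+02  3.00000e-03]
A side az -20.3 cost 59138 [ 2.50000e-02 -3.48000e-01 -3.55000e-01  6.08900e+00  7.74000e-01
  3.13280e+01  2.38390e+01  2.80386e+02  2.54128e+02 -0.00000e+00]
A top az -30.0 cost 190394 [-6.75000e-01  1.46000e-01 -5.24000e-01  4.60900e+00  1.20200e+00
  4.68820e+01  7.57230e+01  2.51299e+02  2.54056e+02  2.00000e-03]
```

```bash
python3 - <<'E'
from h import *
t0=cv2.imread("pics/top0.png");tA=eyes.read_camera("top")
o=cv2.resize(tA,None,fx=1.4,fy=1.4); cv2.imwrite("pics/fin.png",o)
goto([.5,0,.2])
E
```

```text
t 14.1 pos [0.4693 0.0469 0.1857] yaw 2.333 F [ 0.  -1.5  0.6] j6 0.74 w 0.602
 shift cm [-5.51 -1.02 -1.42]
```

View pics/fin.png

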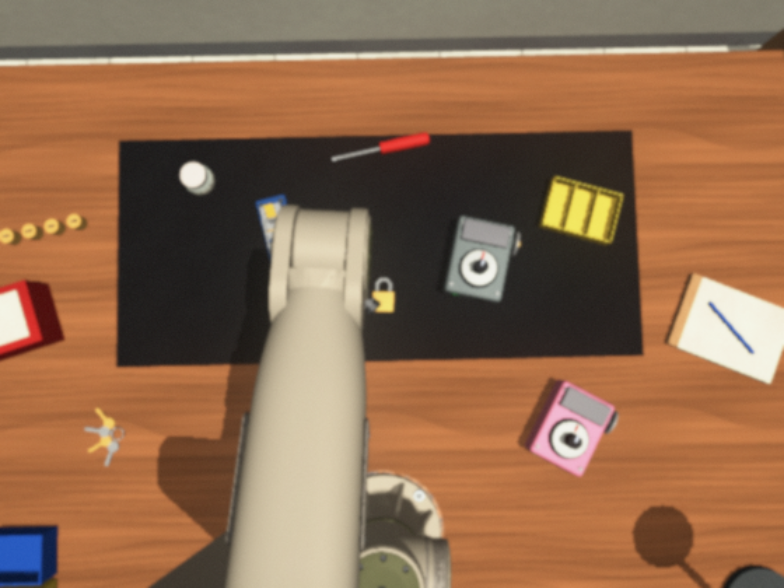

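```bash
python3 -c "
from station import job
print(job.job_done())"
```

```text
the job is handed in; nothing more can be done
None
```

I clamped the blank in the vise and turned the cutter's black inner knob to the red mark, then handed the job in at about 14 s. No verdict was reported. I think it meets the spec, but the knob angle is only confirmed to a few degrees.

- **Vise:** I pushed the loop over with the closed fingers and it dropped behind the keeper. I then swept the lever over and pressed it onto its stop, which pushed back with about 21 N at the height expected for fully down. The pictures afterwards show it lying flat with the loop hooked. I had no direct reading of jaw travel.
- **Knob:** I gripped the inner knob and turned it clockwise 0.95 rad, then a further 0.08 rad. The red mark stayed within measuring error of its start position in the pictures. In the last top picture the bystanders and the pink look-alike sit where they began.
- **Where the checks disagreed:** Measured from the knob's axis, the white line is about 1–5° past the mark. Measured by the line's slope in the image, it is about 3–7° short. I averaged these to near zero against a tolerance of about 7°. A fuller image fit of the side view agreed with slightly past, but the same fit on the top view put the line about 12° past, outside the tolerance. I discounted that one because it fitted the top picture poorly.
- **A slip of mine:** One release row wrongly commanded a roll. The row limit held it to at most 0.15 rad and the next row undid it. The pictures after it still showed the line close to the mark, and I made the 0.08 rad correction from them.

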